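# Pack sauce pots in a stack-nest tote and stack the second tote on it the right way round

### The job

First stand the green sauce pot upright on the floor of the blue tote, beside the red one. Then lift the empty yellow tote up off its rail, turn it so that its hooked lip is on the opposite side from the blue tote's lip (the same way round it would nest, sunk down to the pots), and set it gently and level on the blue tote's ledges, never pressing on the pots. Let go and leave everything else where it stands.

Things in the scene. Friction and masses are not known exactly. Their poses are not given: they have to be found in the camera images.
- lower_tote: Blue open stack-nest tote on the table, red pot inside; heading varies widely. 0.6 kg. Origin: centre of underside; z up, x along its length. Lower body 160 (x) x 120 (y) outside up to z=39; above it a collar 180 x 140 outside, 172 x 132 inside, rim at z=78. Grooves in the outside of the lower body match the ledges.
- lower_tote_free (a point): Centre of the free place on the blue tote's floor, at (-42, 0, 4) in its frame. Clear inside below z=39: 152 (x) x 112 (y), except at columns (x 50 to 78 and x -30 to -2), where it is y -44 to 44. Clear inside the collar above: y -66 to 66, at the ledges -51 to 51.
- lower_tote_ledge (a point): Top of one of the blue tote's 4 ledges, at (64, 58, 71) in its frame; the others: (64, -58), (-16, 58), (-16, -58). Each 14 mm long in x. An upper tote turned 180 degrees stands on them, underside 70 mm above the lower underside, its lower body in this collar with 6 mm play each way. Turned the same way it would nest: sink about 27 mm more, down to the pots.
- lower_tote_lip (a point): Top middle of the blue tote's hooked lip, at (0, 86, 78) in its frame. The lip runs along the whole +y side: flange out to y=88, then bent down and slightly outward to y=93, z=61. The other three sides have only a narrow rim (to y=-75, x=+-96).
- upper_tote: Yellow empty tote of exactly the blue one's shape, same origin and axes; 0.2 to 0.4 kg, centre of mass near (0, 0, 40). It hangs from the stand, its +y lip hooked over the rail, +y side facing away from the robot, its z axis leaning 30 degrees from vertical towards the robot. To free it ease it up, lift along its own z by over 16 mm (say 40), then draw it off towards its -y side.
- upper_tote_lip (a point): Top middle of the yellow tote's hooked lip, at (0, 86, 78) in the tote's frame.
- upper_tote_grip (a point): Middle of the grip pad on the yellow tote's plain long wall (opposite the lip), at (0, -70, 64) in its frame, 14 mm below the rim. Pad and wall together are 9 mm thick in y (y -75 to -66) and 70 mm long in x, z 42 to 78; faces normal to the tote's y. Inside, the shoulder is at z=39; nothing else is near.
- hook_stand: Fixed steel wire stand. Origin on the table under the middle of its rail; x away from the robot, y along the rail (turned a little). Rail: round bar 9 mm thick, 310 long, axis at z=250. It lies at y=80, z=69 of the tote's frame. A stop bar at x=17, z=190 holds the tote's rear wall. Uprights at y=+-155, x=45, up to z=256; feet from x=-60 to 55.
- green_pot: Lidded portion pot, green filling, 53 mm across the lid (z 30 to 36), 48 below, 36 high, 50 g, upright on the table; origin: centre of underside. The salt shaker and the steel cup stand close to it on opposite sides: pinch it across the line joining them.
- red_pot: Same pot with red filling, standing upright in the blue tote at about (38, 0) of the tote's frame. Stays there.
- salt_shaker: Salt shaker, 44 mm across, 90 high, upright, origin under its centre; about 80 mm from the green pot. To be left alone.
- steel_cup: Open steel cup, 62 mm across, 47 high, upright, origin under its centre; about 90 mm from the green pot, opposite the salt shaker. To be left alone.
- spice_jar: Spice jar, red cap, 45 mm across, 108 high, behind the blue tote. To be left alone.
- chilli_jar: Chilli jar, yellow cap, 65 mm across, 94 high, at the back left. To be left alone.
- timer: Red and white round kitchen timer, 62 mm across, 40 high, at the right. To be left alone.

How it is judged:
By the outcome, as a careful person would: the job done as asked, in the order asked, and still so for the second after the job is handed in, with the robot touching nothing.
It also fails if it takes over 58 s, if anything falls off the work surface, if the arm or the gripper's body presses on something with over 40 N, if the wrist force passes 120 N, or if a joint passes its speed limit or range.

### The arm

A 7-joint arm with a two-finger parallel gripper is mounted at the origin on a cart in front of the work surface, level with it; the furniture and walls round the work are solid. World frame = base frame: x ahead of the robot, y to its left, z up, the work surface at z = 0. Lengths are in mm, angles in rad, forces in N, time in s.
With the tool pointing down it reaches from about 400 to 875 mm from the base axis. Payload 4.4 kg.
Tool frame: the origin (TCP) lies on the centre line of the jaws, within the pads' length; the fingertips stand 25 mm ahead of it and the grasp point (between the pads) lies 6 mm ahead of it; x points along the fingers, y is the direction in which the jaws open and shut, and the axes are right-handed (so a half turn about x gives the same grasp; the last joint's range is limited). The gripper opens to 85 mm and grips with 20 to 120 N. Pads are 22 mm wide; open, the fingers measure 114 mm over their backs; the gripper's body (76 mm by 85 mm) begins 54 mm behind the grasp point. The pads swing forward as they close: fully open they stand 13 mm farther back than shut.
Start: joints at [-1.322, 0.628, 0.038, 1.517, -0.027, 0.996, -0.02], TCP at [201.233, 618.08, 226.013] pointing down, gripper open.
Joint ranges: [-3.06, 3.06], [-0.37, 2.12], [-1.25, 1.32], [0.18, 2.47], [-1.1, 4.24], [0.23, 1.98], [-2.94, 2.94]. Speed limits (rad/s): [2.57, 2.57, 3.14, 3.14, 3.14, 3.14, 3.14].

### API

Orientations are given as [roll, pitch, yaw] about the fixed x, y, z axes, in that order (R = Rz(yaw) Ry(pitch) Rx(roll)).
In Python, from cell import * gives the robot as it stands. The module is installed in compiled form; this text tells all that it offers.
- The arm moves only by the tool jog_arm, never from a script. Its argument "series" is a list of rows, each a list of 3 entries, a list of its own where there are three numbers: the turn, a rotation vector about the tool's x, y, z in degrees, then the shift along the tool's x, y, z in mm, then the gripper's target within -1 to 1 (shut at 1, half-way at 0, fully open at -1). In form: [[[rx, ry, rz], [dx, dy, dz], hand], ...]. A call has 1 to 8 rows; each row shifts and turns the commanded pose from where the row before left it, along the tool's axes as they then stand; what a row does not reach is not made up. A row lasts 1/8 s, in which the tool goes at most 62.5 mm and 10.7 degrees, less where a joint would pass 70% of its speed; a pose out of reach is approached as far as the arm can. A call is refused whole if a number of a shift passes 62.5 or a number of a turn 10.7, either way. A call with a gripper value outside its range is refused whole. The fingers move at their own pace and stop on an object; the grip force is fixed at half the most. Time passes only in rows, so rows that do not move let the fingers close. It gives the time, the measured TCP pose, the force and the opening at its end, in the units of the state.
- read_state(): the state, without advancing time (a new reading comes with each control period).
- get_image(name): name is "scene" or "top" or "wrist"; returns a dict with "img" (480x640x3 uint8, red, green, blue), "range_z" (480x640 float32, mm along the optical axis (not along the pixel's ray), 0 where there is no reading), "fovy" (degrees; the focal length in pixels is half the picture's height over the tangent of half this angle, whatever the lens; pixels are square), "cx", "cy" (the principal point, pixels), "k1" (the pictures are not rectified: a ray, as slopes to the right and down, at radius r is drawn at 1 + k1 r^2 times it, then the intrinsics apply), "cam_to_world" (4x4, takes a point from camera to world coordinates). Camera axes: x right, y up, looking along -z (the intrinsics and any distortion apply to the point x, -y, -z); pixel columns grow to the right and rows downward; lengths in mm; the calibration is good to about 2 mm. A picture is of the moment at which its call begins.
- finish_job(): hands the job in, once; it reports no verdict.
The state is a dict: "clock": time; "qpos": joint angles; "qd": joint speeds; "tau": joint torques, N m; "eef_pos": TCP position; "tool_rot": TCP orientation; "force": force on the tool from outside, world axes, zero at the start; "torque": the same for the moment, N m; "width": finger opening in mm.
Only numpy, scipy, OpenCV 4.12 (cv2) and the standard library are available. Lean on these libraries where they do the work, as an engineer would, in place of code of your own. Each camera call takes 0.05 s, during which the arm holds its last target. There are 200 camera calls.

## Working session

There is one attempt and no reset: what is moved stays moved. The work goes in short steps, Python scripts to look and compute and a tool call to move; the robot and the scene stay as the last step left them, time stands still between calls to the robot, and variables do not carry over. Pictures are saved under pics/ and viewed, about 8 in all and at most 12, crops included, and the job is handed in when it is done.

Besides the shell and the picture viewer there is one more tool, called as name([rows], argument=value, ...), one row to a line, values as JSON. jog_arm: Moves the arm, as the interface text tells. Its arguments: {"type":"object","properties":{"series":{"type":"array"}},"required":["series"]}

```bash
mkdir -p pics; cat > h.py <<'E'
from cell import *
import numpy as np, cv2
from scipy.spatial.transform import Rotation as Ro
def cloud(d):
    h,w=d["range_z"].shape; f=h/2/np.tan(np.radians(d["fovy"]/2))
    K=np.array([[f,0,d["cx"]],[0,f,d["cy"]],[0,0,1]]); v,u=np.mgrid[:h,:w]
    p=cv2.undistortPoints(np.stack([u,v],-1).reshape(-1,1,2).astype(np.float64),K,np.array([d["k1"],0,0,0,0.])).reshape(h,w,2)
    z=d["range_z"]; P=np.stack([p[...,0]*z,-p[...,1]*z,-z,np.ones_like(z)],-1)@np.array(d["cam_to_world"]).T
    P=P[...,:3]; P[z<=0]=np.nan; return P
def shot(n,save=None):
    d=get_image(n)
    if save: cv2.imwrite("pics/"+save+".png",d["img"][...,::-1])
    return d["img"],cloud(d)
def st():
    s=read_state(); print({k:np.round(s[k],3).tolist() for k in("clock","qpos","eef_pos","tool_rot","force","width")}); return s
E
python3 - <<'E'
from h import *
st()
for n in("top","scene"):
    i,P=shot(n,n+"1"); np.savez(n+"1.npz",i=i,P=P)
E
```

```text
{'clock': 0.0, 'qpos': [-1.322, 0.629, 0.038, 1.518, -0.027, 0.996, -0.02], 'eef_pos': [201.023, 617.469, 225.097], 'tool_rot': [-1.565, 1.569, -1.88], 'force': [-0.057, -0.081, 0.207], 'width': 85.265}
```

View pics/top1.png

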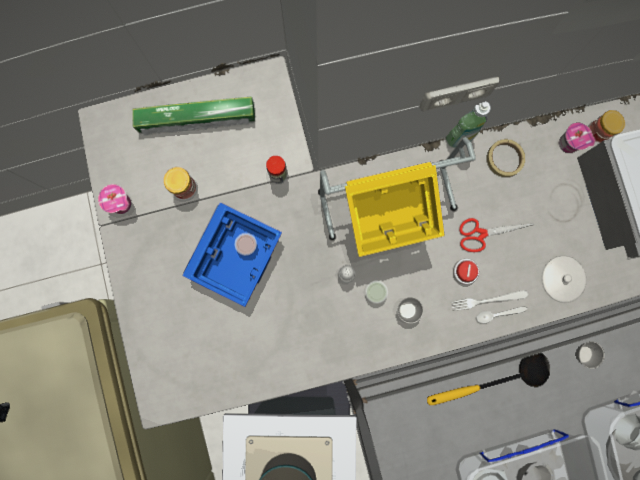

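View pics/scene1.png

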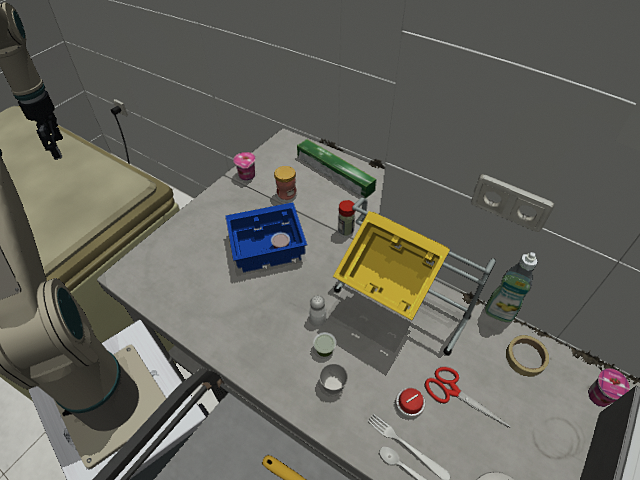

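The top view shows the blue tote at about (235,255) with the red pot at (245,243) and the green pot at (376,292). The shaker is at (346,273), the cup at (409,311) and the yellow tote at (397,210).

```bash
cat > meas.py <<'E'
from h import *
D={n:np.load(n+"1.npz") for n in("top","scene")}
def hsv(i): return cv2.cvtColor(i,cv2.COLOR_RGB2HSV)
for n in D:
    i,P=D[n]["i"],D[n]["P"]; H=hsv(i); ok=~np.isnan(P[...,0])
    print("==",n)
    tab=ok&(abs(P[...,2])<12)&(H[...,1]<40); print("table z",np.median(P[tab][:,2]))
    b=ok&(H[...,0]>100)&(H[...,0]<125)&(H[...,1]>120)&(P[...,2]>-10)&(P[...,0]>200)
    q=P[b]; r=q[(q[:,2]>70)&(q[:,2]<86)]
    print("blue rim",len(r),np.median(r[:,2]),cv2.minAreaRect(r[:,:2].astype(np.float32)))
    y=ok&(H[...,0]>22)&(H[...,0]<30)&(H[...,1]>150)&(P[...,2]>60)&(P[...,0]>200)
    cc=cv2.connectedComponentsWithStats(y.astype(np.uint8)); k=1+np.argmax(cc[2][1:,4]); y=cc[1]==k
    q=P[y]; print("yellow",len(q),q.min(0),q.max(0)); np.save(n+"_y.npy",q)
    if n=="top":
        for nm,(u,v) in dict(red=(245,243),green=(376,292),salt=(346,271),cup=(409,311)).items():
            w=P[v-16:v+17,u-16:u+17].reshape(-1,3); w=w[~np.isnan(w[:,0])]
            zt={"red":40,"green":36,"salt":90,"cup":47}[nm]
            s=w[abs(w[:,2]-zt)<(5 if nm!="salt" else 40)]
            print(nm,len(s),np.median(s[:,2]) if len(s) else 0,cv2.minEnclosingCircle(s[:,:2].astype(np.float32)))
E
python3 meas.py
```

```text
== top
table z 0.2908078278596804
blue rim 1676 76.42009125181687 ((530.7337036132812, 132.83876037597656), (165.28746032714844, 190.69061279296875), 64.53485870361328)
yellow 6727 [ 516.69952806 -337.03265546  115.97797407] [ 704.51676976 -120.65726174  264.38413453]
red 349 38.540907827812134 ((576.1658935546875, 108.29069519042969), 42.60568618774414)
green 326 34.91402628158585 ((448.30908203125, -205.58311462402344), 26.44278335571289)
salt 187 83.02173765535304 ((487.43084716796875, -133.48731994628906), 17.991466522216797)
cup 73 45.4839542153577 ((405.1670227050781, -282.5409851074219), 31.34320640563965)
== scene
table z 2.200157433000186
blue rim 1159 77.91971347852996 ((527.6954956054688, 133.39016723632812), (167.37396240234375, 191.91131591796875), 64.53766632080078)
yellow 6941 [ 514.61830776 -336.87344156  120.44360721] [702.18294127 -77.1139072  263.36794225]
```

```bash
cat > fit.py <<'E'
from h import *
from scipy.optimize import least_squares
B=[(-80,80,-60,60,0,4),(-80,-76,-60,60,0,39),(76,80,-60,60,0,39),(-80,80,-60,-56,0,39),(-80,80,56,60,0,39),
 (-90,-86,-70,70,35,78),(86,90,-70,70,35,78),(-90,90,-70,-66,35,78),(-90,90,66,70,35,78),
 (-96,96,-75,-66,75,78),(-96,-86,-75,88,75,78),(86,96,-75,88,75,78),(-96,96,66,88,75,78),(-96,96,88,92,61,78),(-35,35,-75,-66,42,78)]
for xc in(64,-16):
    for s in(-1,1):
        B+=[(xc-14,xc+14,*sorted((44*s,58*s)),4,39),(xc-7,xc+7,*sorted((51*s,66*s)),39,71)]
B=np.array(B,float); C=(B[:,::2]+B[:,1::2])/2; Hh=(B[:,1::2]-B[:,::2])/2
def sdf(p):
    q=abs(p[:,None]-C)-Hh
    return (np.linalg.norm(np.maximum(q,0),axis=2)+np.minimum(q.max(2),0)).min(1)
def fit(pts,x0,free):   # x0: x,y,z,yaw,roll (tote frame: Rz(yaw)Rx(roll)Ry)
    if len(pts)>1500: pts=pts[np.random.default_rng(0).choice(len(pts),1500,False)]
    x0=np.array(x0,float); free=np.array(free)
    def pose(v): x=x0.copy(); x[free]=v; return x
    def f(v):
        x=pose(v); R=Ro.from_euler("ZXY",x[3:],degrees=True); return sdf(R.inv().apply(pts-x[:3]))
    s=least_squares(f,x0[free],loss="soft_l1",f_scale=2,diff_step=1e-4,x_scale=np.where(free>2,1.,3.))
    return pose(s.x),np.median(abs(s.fun))
E
cat > m2.py <<'E'
from fit import *
for n in("top","scene"):
    d=np.load(n+"1.npz"); i,P=d["i"],d["P"]; H=cv2.cvtColor(i,cv2.COLOR_RGB2HSV); ok=~np.isnan(P[...,0])
    near=np.hypot(P[...,0]-530,P[...,1]-130)<140
    b=ok&near&(H[...,0]>100)&(H[...,0]<125)&(H[...,1]>120)&(P[...,2]>-5)
    for yw in(-25.5,154.5):
        o=8*np.array([-np.sin(np.radians(yw)),np.cos(np.radians(yw))]); print(n,"blue",[np.round(a,2) for a in fit(P[b],[530-o[0],133-o[1],0,yw,0,0],[0,1,2,3])])
    q=np.load(n+"_y.npy")
    x,e=fit(q,[610,-235,120,9-12,30,0],[0,1,2,3]); print(x,e); x,e=fit(q,x,[0,1,2,3,4,5]); print(n,"yellow",np.round(x,2),e)
    R=Ro.from_euler("ZXY",x[3:],degrees=True); print(" grip",R.apply([0,-70,64])+x[:3]," rail",R.apply([0,80,69])+x[:3])
    for nm,m in dict(red=near&(abs(P[...,2]-40)<8)&((H[...,0]<15)|(H[...,0]>165))&(H[...,1]<120),green=(np.hypot(P[...,0]-448,P[...,1]+205)<40)&(abs(P[...,2]-36)<6)).items():
        s=P[ok&m]; print(nm,len(s),np.median(s,0),cv2.minEnclosingCircle(s[:,:2].astype(np.float32)))
E
python3 m2.py
```

```text
top blue [array([527.38, 126.87,   0.93, -25.44,   0.  ,   0.  ]), np.float64(1.04)]
top blue [array([527.57, 128.85,   0.92, 155.06,   0.  ,   0.  ]), np.float64(1.33)]
[ 637.18997784 -220.86215603  148.1611368   -75.67320903   30.
    0.        ] 0.9479583205641866
top yellow [ 6.3833e+02 -2.2047e+02  1.4862e+02 -7.5930e+01  3.1490e+01  2.3000e-01] 0.8387305935341086
 grip [ 548.06788852 -243.35958637  166.63315845]  rail [ 669.60988975 -212.91673952  249.25140712]
red 274 [557.81000154 105.23844241  38.05517946] ((556.7735595703125, 105.91424560546875), 23.5743350982666)
green 353 [ 448.54185225 -204.6954647    34.66963488] ((448.30908203125, -205.58311462402344), 26.44278335571289)
scene blue [array([525.32, 127.36,   1.68, -25.27,   0.  ,   0.  ]), np.float64(0.91)]
scene blue [array([524.1 , 126.47,   2.23, 154.02,   0.  ,   0.  ]), np.float64(1.24)]
[ 637.03955354 -219.87353348  149.92002674  -76.03443312   30.
    0.        ] 0.869217762259197
scene yellow [ 6.3854e+02 -2.1965e+02  1.4975e+02 -7.5880e+01  3.1500e+01 -2.1000e-01] 0.8451842043487758
 grip [ 548.1712004  -242.13616474  167.74446572]  rail [ 669.67100387 -211.55859351  250.37502843]
red 177 [554.1412121  104.77117028  39.37363131] ((554.8592529296875, 104.7040786743164), 23.747583389282227)
green 395 [ 445.69412883 -204.86847053   36.36143845] ((446.0138244628906, -203.380859375), 27.32105255126953)
```

```bash
cat > plan.py <<'E'
from h import *
def Rt(xa,ya):
    xa=np.array(xa,float); xa/=np.linalg.norm(xa); ya=np.array(ya,float); ya-=xa*(ya@xa); ya/=np.linalg.norm(ya)
    return Ro.from_matrix(np.column_stack([xa,ya,np.cross(xa,ya)]))
def down(yaw): a=np.radians(yaw); return Rt([0,0,-1],[np.cos(a),np.sin(a),0])
def plan(way,s=None,vmax=60,wmax=10):
    """way: list of (pos,R or None,hand[,vmax]); prints rounded rows in tool axes"""
    s=s or read_state(); p=np.array(s["eef_pos"],float); R=Ro.from_euler("xyz",s["tool_rot"]); k=0
    print("t",round(s["clock"],2),"q",np.round(s["qpos"],2).tolist(),"p",p.round(1),"x",R.as_matrix()[:,0].round(3),"y",R.as_matrix()[:,1].round(3),"F",np.round(s["force"],1),"w",s["width"])
    for w in way:
        t=np.array(w[0],float); Rg=w[1] or R; v=w[3] if len(w)>3 else vmax
        n=max(1,int(np.ceil(max(np.linalg.norm(t-p)/v,np.degrees((R.inv()*Rg).magnitude())/wmax))))
        for j in range(n,0,-1):
            d=np.round(R.inv().apply((t-p)/j),1); r=np.round((R.inv()*Rg).as_rotvec(degrees=True)/j,1)
            if k%8==0: print()
            k+=1; print("[%s,%s,%g],"%(r.tolist(),d.tolist(),w[2]))
            p=p+R.apply(d); R=R*Ro.from_rotvec(r,degrees=True)
    print("end",p.round(1))
E
python3 - <<'E'
from plan import *
for y in(-28.8,151.2):
    R=down(y); print(y); plan([((430,330,230),None,-1),((500,30,210),None,-1),((447,-204.5,150),R,-1)])
E
```

```text
-28.8
t 0.1 q [-1.32, 0.63, 0.04, 1.52, -0.03, 1.0, -0.02] p [201.  617.5 225.2] x [-0.001 -0.002 -1.   ] y [ 0.31   0.951 -0.002] F [ 0.9  0.1 -0.9] w 85.8745169572377

[[0.0, 0.0, 0.0],[-0.6, -28.9, 43.8],-1],
[[0.0, 0.0, 0.0],[-0.6, -28.9, 43.8],-1],
[[0.0, 0.0, 0.0],[-0.7, -28.9, 43.8],-1],
[[0.0, 0.0, 0.0],[-0.6, -29.0, 43.8],-1],
[[0.0, 0.0, 0.0],[-0.7, -28.9, 43.8],-1],
[[0.0, 0.0, 0.0],[-0.6, -29.0, 43.9],-1],
[[0.0, 0.0, 0.0],[-0.7, -28.9, 43.8],-1],
[[0.0, 0.0, 0.0],[3.4, -43.9, 26.6],-1],

[[0.0, 0.0, 0.0],[3.4, -43.9, 26.6],-1],
[[0.0, 0.0, 0.0],[3.4, -43.9, 26.6],-1],
[[0.0, 0.0, 0.0],[3.4, -44.0, 26.6],-1],
[[0.0, 0.0, 0.0],[3.4, -43.9, 26.5],-1],
[[0.0, 0.0, 0.0],[3.5, -44.0, 26.6],-1],
[[9.2, 0.0, 0.0],[5.5, -21.7, 2.0],-1],
[[9.2, 0.0, 0.0],[5.5, -21.2, 5.5],-1],
[[9.2, 0.0, 0.0],[5.5, -20.0, 8.8],-1],

[[9.1, 0.0, 0.0],[5.5, -18.3, 11.9],-1],
[[9.2, 0.0, 0.0],[5.5, -16.2, 14.6],-1],
[[9.1, 0.0, 0.0],[5.5, -13.7, 17.0],-1],
[[9.2, 0.0, 0.0],[5.5, -10.8, 19.0],-1],
[[9.1, 0.0, 0.0],[5.5, -7.7, 20.5],-1],
[[9.2, 0.0, 0.0],[5.5, -4.3, 21.4],-1],
[[9.1, 0.1, -0.0],[5.5, 
[... 469 characters left out ...]
 0.0, 0.0],[-0.6, -29.0, 43.9],-1],
[[0.0, 0.0, 0.0],[-0.7, -28.9, 43.8],-1],
[[0.0, 0.0, 0.0],[3.4, -43.9, 26.6],-1],

[[0.0, 0.0, 0.0],[3.4, -43.9, 26.6],-1],
[[0.0, 0.0, 0.0],[3.4, -43.9, 26.6],-1],
[[0.0, 0.0, 0.0],[3.4, -44.0, 26.6],-1],
[[0.0, 0.0, 0.0],[3.4, -43.9, 26.5],-1],
[[0.0, 0.0, 0.0],[3.5, -44.0, 26.6],-1],
[[-9.9, -0.0, 0.0],[7.6, -29.9, 2.8],-1],
[[-9.9, -0.0, 0.0],[7.5, -29.9, -2.4],-1],
[[-9.9, -0.0, 0.0],[7.6, -29.1, -7.5],-1],

[[-9.9, -0.0, 0.0],[7.5, -27.4, -12.4],-1],
[[-9.9, -0.0, 0.0],[7.6, -24.8, -16.9],-1],
[[-9.9, -0.0, 0.0],[7.5, -21.5, -21.0],-1],
[[-9.9, -0.0, 0.0],[7.6, -17.6, -24.3],-1],
[[-9.9, -0.1, 0.0],[7.5, -13.1, -27.0],-1],
end [ 447.  -204.5  150. ]
```

jog_arm([
  [[0,0,0],[-1,-29,44],-1],
  [[0,0,0],[-1,-29,44],-1],
  [[0,0,0],[-1,-29,44],-1],
  [[0,0,0],[-1,-29,44],-1],
  [[0,0,0],[-1,-29,44],-1],
  [[0,0,0],[-1,-29,44],-1],
  [[0,0,0],[0,-29,44],-1],
  [[0,0,0],[3,-44,27],-1],
])

```text
clock: 1.1
eef_pos: [445.3, 278.1, 228.8]
tool_rot: [0.564, 1.569, 0.248]
force: [-0.1, 0.4, -0.4]
width: 85.6
```

jog_arm([
  [[0,0,0],[3,-44,27],-1],
  [[0,0,0],[3,-44,27],-1],
  [[0,0,0],[3,-44,27],-1],
  [[0,0,0],[3,-44,27],-1],
  [[0,0,0],[3,-44,27],-1],
  [[9,0,0],[5,-22,2],-1],
  [[9,0,0],[5,-21,5],-1],
  [[9,0,0],[5,-20,9],-1],
])

```text
clock: 2.1
eef_pos: [488.6, -36.3, 198.6]
tool_rot: [-2.479, 1.57, 3.013]
force: [0.7, 0.2, 0.1]
width: 85.5
```

jog_arm([
  [[9,0,0],[5,-18,12],-1],
  [[9,0,0],[5,-16,15],-1],
  [[9,0,0],[5,-14,17],-1],
  [[9,0,0],[5,-11,19],-1],
  [[9,0,0],[5,-8,20],-1],
  [[9,0,0],[5,-4,21],-1],
  [[9,0,0],[5,-1,22],-1],
  [[9,0,0],[5,3,22],-1],
])

```text
clock: 3.1
eef_pos: [453.7, -207.1, 158.6]
tool_rot: [-1.625, 1.57, 2.611]
force: [0.1, -0.1, -0.6]
width: 85.5
```

```bash
python3 - <<'E'
from plan import *
i,P=shot("wrist","wr1")
g=(np.hypot(P[...,0]-447,P[...,1]+204.5)<45)&(abs(P[...,2]-36)<6); s=P[g]
print(len(s),cv2.minEnclosingCircle(s[:,:2].astype(np.float32)),np.median(s,0))
plan([((447,-204.5,100),down(-28.8),-1),((447,-204.5,32),down(-28.8),-1,25)])
E
```

```text
3356 ((447.58966064453125, -203.04112243652344), 26.605323791503906) [ 448.06290641 -202.14973459   35.74089712]
t 3.15 q [0.02, 0.57, 0.53, 2.01, -0.44, 0.67, 0.35] p [ 452.8 -210.6  158.4] x [-0.001 -0.003 -1.   ] y [ 0.885 -0.466  0.001] F [-0.5 -2.2 -0.3] w 85.56565480345826

[[1.0, 0.2, -0.0],[58.4, -8.0, -2.9],-1],
[[0.0, -0.0, -0.0],[22.7, -0.0, 0.0],-1],
[[0.0, -0.0, -0.0],[22.6, -0.0, 0.0],-1],
[[0.0, -0.0, -0.0],[22.7, -0.0, 0.0],-1],
end [ 447.  -204.5   32. ]
```

View pics/wr1.png

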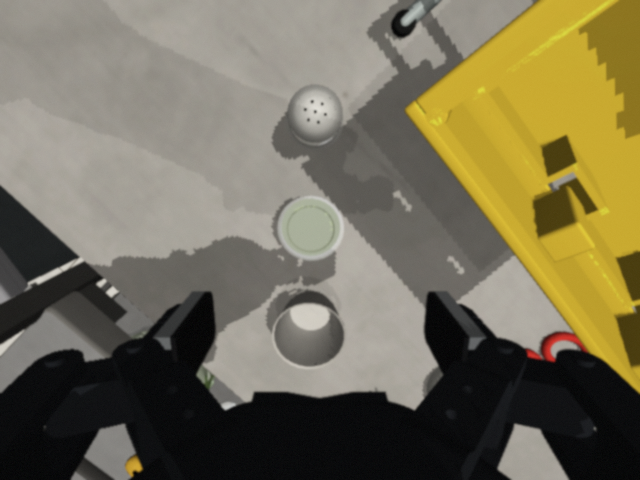

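jog_arm([
  [[0,0,0],[35,0,0],-1],
  [[0,0,0],[20,0,0],-1],
  [[0,0,0],[0,0,0],-1],
  [[0,0,0],[0,0,0],-1],
])

```text
clock: 3.65
eef_pos: [454.4, -206.7, 104.6]
tool_rot: [1.654, 1.57, -0.387]
force: [-0.3, -0.2, 0.6]
width: 85.5
```

```bash
python3 - <<'E'
from plan import *
plan([((447.4,-203.9,32),down(-28.8),-1,25)])
E
```

```text
t 3.65 q [0.08, 0.65, 0.44, 2.05, -0.52, 0.55, 0.42] p [ 454.4 -206.7  104.6] x [ 0.001 -0.    -1.   ] y [ 0.891 -0.454  0.001] F [-0.3 -0.2  0.6] w 85.45788290683517

[[0.6, -0.0, -0.0],[24.2, -2.5, 0.2],-1],
[[0.6, -0.0, -0.0],[24.2, -2.5, 0.3],-1],
[[0.6, -0.0, -0.0],[24.2, -2.6, 0.3],-1],
end [ 447.4 -203.9   32. ]
```

jog_arm([
  [[1,0,0],[24,-4,0],-1],
  [[1,0,0],[24,-3.5,0.5],-1],
  [[0,0,0],[24,0,0.5],-1],
  [[0,0,0],[0,0,0],-1],
  [[0,0,0],[0,0,0],1],
  [[0,0,0],[0,0,0],1],
  [[0,0,0],[0,0,0],1],
  [[0,0,0],[0,0,0],1],
])

```text
clock: 4.65
eef_pos: [447.2, -204.0, 32.4]
tool_rot: [1.734, 1.57, -0.343]
force: [-0.6, -0.1, 0.6]
width: 12.3
```

```bash
python3 - <<'E'
from plan import *
st(); i,P=shot("top"); cv2.imwrite("pics/t2.png",cv2.resize(i[220:360,290:480],None,fx=3,fy=3)[...,::-1])
i,P=shot("scene"); cv2.imwrite("pics/s2.png",cv2.resize(i[260:440,250:450],None,fx=3,fy=3)[...,::-1])
a=cv2.imread("pics/t2.png");b=cv2.imread("pics/s2.png"); b=cv2.resize(b,(400,360)); a=cv2.resize(a,(400,295)); c=np.zeros((360,800,3),np.uint8); c[:295,:400]=a; c[:,400:]=b; cv2.imwrite("pics/c2.png",c)
E
```

```text
{'clock': 4.65, 'qpos': [0.166, 0.761, 0.309, 2.105, -0.629, 0.365, 0.484], 'eef_pos': [447.177, -204.045, 32.36], 'tool_rot': [1.734, 1.57, -0.343], 'force': [-0.563, -0.097, 0.647], 'width': 12.32}
```

View pics/c2.png

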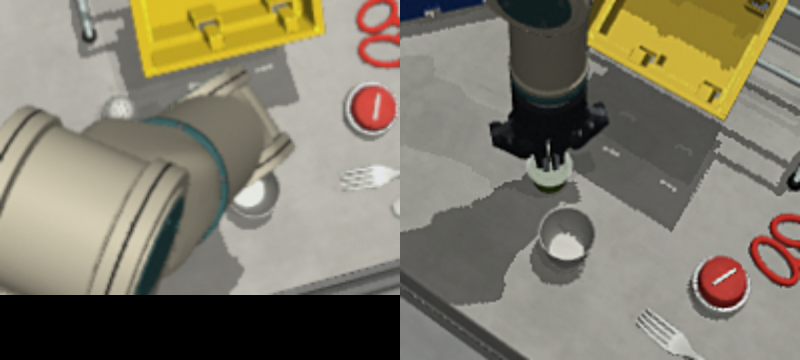

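```bash
python3 - <<'E'
from plan import *
i,P=shot("scene"); 
for v in range(318,358,3): print(v,[ (tuple(int(a) for a in np.nan_to_num(P[v,u])),int(i[v,u].sum())) for u in (319,325,331)])
g=(np.hypot(P[...,0]-447,P[...,1]+204.5)<60)&(abs(P[...,2]-37)<5)&(i.sum(2)>330); s=P[g]; print(len(s),cv2.minEnclosingCircle(s[:,:2].astype(np.float32)))
cv2.imwrite("pics/s3.png",cv2.resize(i[295:395,265:385],None,fx=6,fy=6,interpolation=cv2.INTER_CUBIC)[...,::-1])
E
```

```text
318 [((414, -225, 206), 41), ((421, -235, 210), 31), ((432, -240, 204), 34)]
321 [((414, -225, 194), 39), ((423, -233, 195), 39), ((433, -239, 190), 34)]
324 [((415, -224, 179), 39), ((423, -233, 182), 41), ((434, -238, 177), 34)]
327 [((423, -213, 144), 33), ((423, -233, 171), 41), ((447, -224, 131), 38)]
330 [((426, -209, 123), 36), ((449, -202, 86), 36), ((447, -223, 117), 40)]
333 [((425, -211, 114), 36), ((448, -203, 75), 40), ((451, -220, 94), 19)]
336 [((429, -205, 88), 35), ((444, -208, 73), 56), ((452, -219, 80), 284)]
339 [((431, -202, 67), 0), ((439, -213, 72), 33), ((455, -216, 57), 278)]
342 [((431, -202, 53), 170), ((439, -213, 58), 36), ((457, -213, 36), 483)]
345 [((433, -200, 34), 490), ((440, -212, 41), 221), ((453, -218, 33), 476)]
348 [((428, -206, 34), 475), ((438, -215, 35), 477), ((446, -226, 39), 479)]
351 [((423, -212, 35), 472), ((433, -221, 35), 480), ((444, -229, 32), 267)]
354 [((426, -207, 8), 42), ((432, -222, 21), 47), ((449, -223, 1), 263)]
357 [((424, -210, 0), 242), ((434, -219, 0), 271), ((445, -228, 0), 293)]
215 ((446.37994384765625, -204.24440002441406), 26.40106201171875)
```

View pics/s3.png

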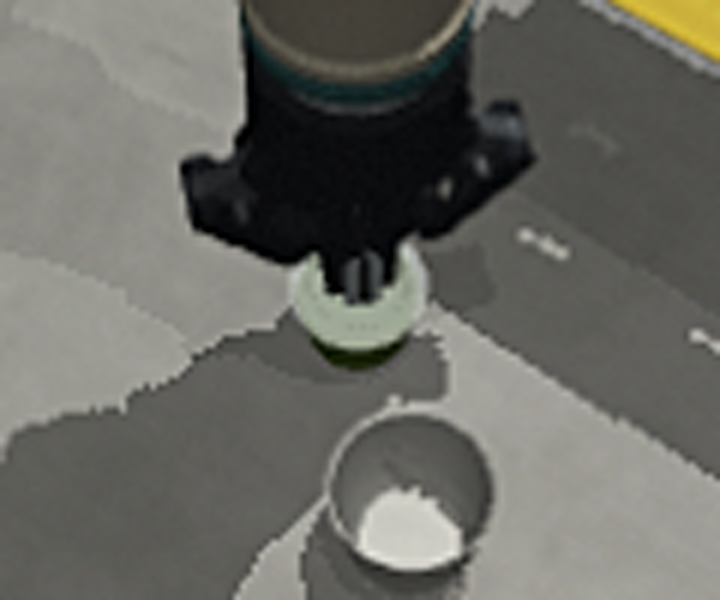

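jog_arm([
  [[0,0,0],[0,0,0],1],
  [[0,0,0],[0,0,0],1],
  [[0,0,0],[0,0,0],1],
])

```text
clock: 5.18
eef_pos: [446.9, -204.1, 32.0]
tool_rot: [-1.187, 1.571, 3.018]
force: [0.3, 0.4, -0.5]
width: 0.3
```

```bash
python3 - <<'E'
from plan import *
s=st()
i,P=shot("wrist"); T=Ro.from_euler("xyz",s["tool_rot"])
Q=T.inv().apply((P-np.array(s["eef_pos"])).reshape(-1,3)).reshape(P.shape)  # tool coords
dark=(i.max(2)<75)&(P[...,2]>-5)&(abs(Q[...,2])<45)&(abs(Q[...,1])<60)
q=Q[dark]; print(len(q))
for lo in range(-70,45,8):
    w=q[(q[:,0]>=lo)&(q[:,0]<lo+8)]
    if len(w): print(lo,len(w),w.min(0).round(),w.max(0).round())
g=(np.hypot(P[...,0]-447,P[...,1]+204.5)<45)&(abs(P[...,2]-36)<6)&(i.sum(2)>300); print(g.sum(),cv2.minEnclosingCircle(P[g][:,:2].astype(np.float32)))
cv2.imwrite("pics/wr2.png",i[...,::-1])
E
```

```text
{'clock': 5.175, 'qpos': [0.167, 0.762, 0.309, 2.105, -0.629, 0.365, 0.484], 'eef_pos': [446.883, -204.061, 31.967], 'tool_rot': [-1.187, 1.571, 3.018], 'force': [0.3, 0.382, -0.548], 'width': 0.31}
73573
-70 5795 [-70. -45. -17.] [-62.  44.   8.]
-62 4682 [-62. -39. -15.] [-54.  38.  10.]
-54 1703 [-54. -32. -15.] [-46.  30.  11.]
-46 874 [-46. -11. -13.] [-38.  11.  11.]
-38 479 [-38. -13. -13.] [-30.  13.  -7.]
-30 396 [-30. -13. -13.] [-22.  13.  -7.]
-22 302 [-22. -13. -12.] [-14.  13.  -7.]
-14 23 [-14. -10. -12.] [-12.  10.  -8.]
18 2 [ 20.  -2. -22.] [ 22.  -1. -22.]
5743 ((447.498046875, -203.03253173828125), 26.701475143432617)
```

View pics/wr2.png

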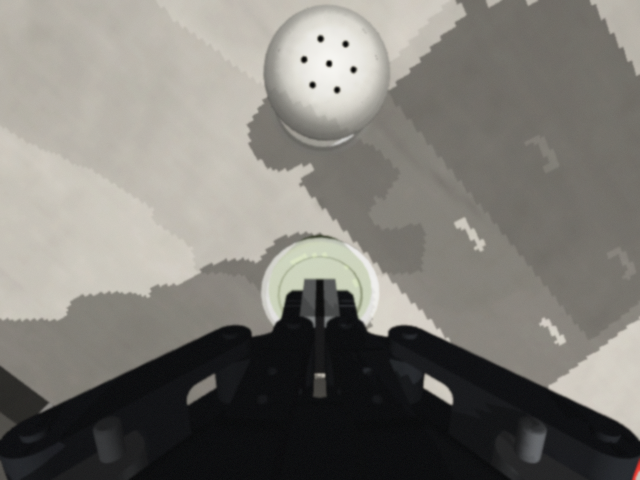

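```bash
cat > tip.py <<'E'
from plan import *
def tips(yl=60,zl=14):
    s=read_state(); i,P=shot("wrist"); T=Ro.from_euler("xyz",s["tool_rot"])
    Q=T.inv().apply((P-np.array(s["eef_pos"])).reshape(-1,3)).reshape(P.shape)
    m=(i.max(2).astype(int)-i.min(2)<14)&(i.max(2)<170)&(abs(Q[...,2])<zl)&(abs(Q[...,1])<yl)
    q=Q[m]
    for lo in range(-60,45,5):
        w=q[(q[:,0]>=lo)&(q[:,0]<lo+5)]
        if len(w): print(lo,len(w),w.min(0).round(),w.max(0).round())
E
python3 -c "
from tip import *
tips(14)"
```

```text
-60 921 [-60. -14. -14.] [-55.  14.   9.]
-55 1232 [-55. -14. -14.] [-50.  14.  12.]
-50 297 [-50. -14. -14.] [-45.  14.  -5.]
-45 848 [-45. -10. -13.] [-40.  10.  11.]
-40 287 [-40. -14. -12.] [-35.  13.  -8.]
-35 445 [-35. -14. -13.] [-30.  13.  -7.]
-30 403 [-30. -14. -12.] [-25.  13.  -7.]
-25 340 [-25. -14. -13.] [-20.  13.  -7.]
-20 321 [-20. -13. -12.] [-15.  13.  -7.]
-15 153 [-15. -11. -12.] [-10.  11.  -7.]
-10 2 [-10.  -2. -11.] [-10.   1. -11.]
```

Both cameras place the fingertips at z≈44, but the reported TCP implies z≈7. So the reported TCP lies about 36 mm ahead of the real one along the tool axis, and the fingers closed above the lid. The pot hasn't moved. I'll apply this offset from now on.

jog_arm([
  [[0,0,0],[0,0,0],-1],
  [[0,0,0],[0,0,0],-1],
  [[0,0,0],[0,0,0],-1],
  [[0,0,0],[0,0,0],-1],
  [[0,0,0],[0,0,0],-1],
  [[0,0,0],[0,0,0],-1],
])

```text
clock: 6.02
eef_pos: [446.9, -204.1, 32.0]
tool_rot: [-1.051, 1.571, -3.129]
force: [0.4, 0.7, -0.2]
width: 85.2
```

jog_arm([
  [[0,0,0],[12,0,0],-1],
  [[0,0,0],[12,0,0],-1],
  [[0,0,0],[11,0,0],-1],
  [[0,0,0],[0,0,0],1],
  [[0,0,0],[0,0,0],1],
  [[0,0,0],[0,0,0],1],
  [[0,0,0],[0,0,0],1],
  [[0,0,0],[0,0,0],1],
])

```text
clock: 7.02
eef_pos: [447.1, -204.2, -2.7]
tool_rot: [1.505, 1.57, -0.573]
force: [0.8, -0.6, 2.3]
width: 50.8
```

```bash
python3 - <<'E'
from plan import *
s=read_state(); x,y,z=s["eef_pos"]
plan([((x,y,125),None,1,45),((486,146.5,125),down(64.6),1,45)])
E
```

```text
t 7.03 q [0.21, 0.82, 0.24, 2.11, -0.68, 0.28, 0.53] p [ 447.1 -204.2   -2.7] x [ 0. -0. -1.] y [ 0.874 -0.485  0.001] F [ 0.8 -0.6  2.3] w 50.80522569527707

[[0.0, 0.0, 0.0],[-42.6, 0.0, 0.0],1],
[[0.0, 0.0, 0.0],[-42.5, 0.0, 0.0],1],
[[0.0, 0.0, 0.0],[-42.6, 0.1, 0.0],1],
[[-9.4, 0.0, -0.0],[-0.0, -13.6, -32.5],1],
[[-9.4, 0.0, -0.0],[-0.0, -8.1, -34.3],1],
[[-9.4, 0.0, -0.0],[-0.0, -2.4, -35.2],1],
[[-9.3, 0.0, -0.0],[-0.0, 3.4, -35.1],1],
[[-9.4, 0.0, -0.0],[-0.0, 9.0, -34.1],1],

[[-9.3, 0.0, -0.0],[-0.0, 14.5, -32.2],1],
[[-9.4, 0.0, -0.0],[-0.0, 19.5, -29.5],1],
[[-9.3, 0.0, -0.0],[-0.0, 24.0, -25.9],1],
[[-9.4, 0.0, -0.0],[-0.0, 27.9, -21.6],1],
[[-9.3, 0.0, 0.0],[-0.1, 31.0, -16.8],1],
end [486.  146.5 125. ]
```

jog_arm([
  [[0,0,0],[-30,0,0],1],
  [[0,0,0],[-48,0,0],1],
  [[0,0,0],[-50,0,0],1],
  [[-9.4,0,0],[0,-13.5,-32.5],1],
  [[-9.4,0,0],[0,-8,-34],1],
  [[-9.4,0,0],[0,-2.5,-35],1],
  [[-9.4,0,0],[0,3.5,-35],1],
  [[-9.3,0,0],[0,9,-34],1],
])

```text
clock: 8.02
eef_pos: [466.5, -28.3, 125.1]
tool_rot: [1.684, 1.571, 0.43]
force: [-0.6, 0.9, -0.7]
width: 50.5
```

jog_arm([
  [[-9.3,0,0],[0,14.5,-32],1],
  [[-9.4,0,0],[0,19.5,-29.5],1],
  [[-9.3,0,0],[0,24,-26],1],
  [[-9.4,0,0],[0,28,-21.5],1],
  [[-9.3,0,0],[0,31,-17],1],
  [[0,0,0],[0,0,0],1],
  [[0,0,0],[0,0,0],1],
])

```text
clock: 8.9
eef_pos: [485.5, 145.2, 124.8]
tool_rot: [-1.857, 1.57, -2.302]
force: [0.7, -0.1, -1.0]
width: 50.9
```

```bash
python3 - <<'E'
from plan import *
from fit import fit
s=read_state()
plan([((486,146.5,60),down(64.6),1,25),((486,146.5,3),down(64.6),1,12)])
i,P=shot("wrist","wr3"); H=cv2.cvtColor(i,cv2.COLOR_RGB2HSV)
b=~np.isnan(P[...,0])&(H[...,0]>100)&(H[...,0]<125)&(H[...,1]>120)&(P[...,2]>-5)&(P[...,2]<90)
print(b.sum(),[np.round(a,2) for a in fit(P[b],[526,127,1,-25.4,0,0],[0,1,2,3])])
T=Ro.from_euler("xyz",s["tool_rot"]);Q=T.inv().apply((P-np.array(s["eef_pos"])).reshape(-1,3)).reshape(P.shape)
g=(abs(Q[...,0])<70)&(i.sum(2)>330)&(np.hypot(Q[...,1],Q[...,2])<45); q=Q[g]; print(len(q),np.median(q,0),q.min(0),q.max(0))
E
```

```text
t 8.9 q [-0.42, 0.58, 0.11, 2.01, -0.12, 0.56, 0.9] p [485.5 145.2 124.8] x [-0.001 -0.001 -1.   ] y [ 0.431  0.903 -0.001] F [ 0.7 -0.1 -1. ] w 50.94690966861832

[[-0.0, -0.0, 0.0],[21.6, 0.5, -0.0],1],
[[-0.1, -0.0, 0.0],[21.6, 0.5, -0.0],1],
[[-0.0, -0.0, 0.1],[21.6, 0.5, -0.1],1],
[[-0.0, -0.0, -0.0],[11.4, -0.0, 0.0],1],
[[-0.0, -0.0, -0.0],[11.4, -0.0, 0.0],1],
[[-0.0, -0.0, -0.0],[11.4, -0.0, 0.0],1],
[[-0.0, -0.0, -0.0],[11.4, -0.0, 0.0],1],
[[-0.0, -0.0, -0.0],[11.4, -0.0, 0.1],1],
end [486.1 146.5   3. ]
33264 [array([526.61, 129.05,   0.72, -25.33,   0.  ,   0.  ]), np.float64(0.36)]
15595 [-38.47782491   0.58941039  -3.17508466] [-63.55053025 -42.26754826 -27.28841566] [-33.92535924  42.9180847   24.99401216]
```

View pics/wr3.png

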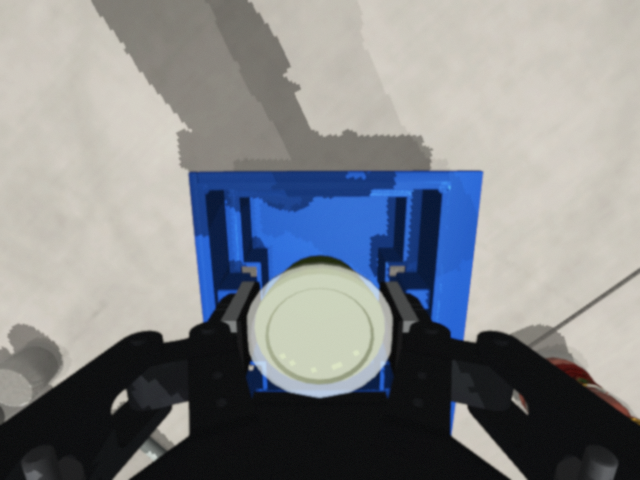

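jog_arm([
  [[0,0,0],[20,1.3,-0.5],1],
  [[0,0,0],[25,1,-0.3],1],
  [[0,0,0],[25,0,0],1],
  [[0,0,0],[20,0,0],1],
  [[0,0,0],[15,0,0],1],
  [[0,0,0],[10,0,0],1],
  [[0,0,0],[0,0,0],1],
  [[0,0,0],[0,0,0],1],
])

```text
clock: 9.95
eef_pos: [486.5, 148.3, 10.5]
tool_rot: [0.715, 1.57, 0.271]
force: [-0.2, 0.3, -1.0]
width: 51.1
```

jog_arm([
  [[0,0,0],[3,0,0],1],
  [[0,0,0],[2,0,0],1],
  [[0,0,0],[1,0,0],1],
  [[0,0,0],[0,0,0],1],
])

```text
clock: 10.45
eef_pos: [486.0, 148.3, 3.9]
tool_rot: [-2.601, 1.571, -3.045]
force: [-0.7, 0.7, 0.2]
width: 50.9
```

jog_arm([
  [[0,0,0],[1.3,0,0],1],
  [[0,0,0],[0,0,0],1],
  [[0,0,0],[0,0,0],-0.5],
  [[0,0,0],[0,0,0],-0.5],
  [[0,0,0],[0,0,0],-0.5],
  [[0,0,0],[0,0,0],-0.5],
])

```text
clock: 11.2
eef_pos: [486.0, 148.2, 2.7]
tool_rot: [-2.136, 1.571, -2.58]
force: [0.0, -1.6, -1.3]
width: 64.3
```

jog_arm([
  [[0,0,0],[-12,0,0],-0.5],
  [[0,0,0],[-30,0,0],-0.5],
  [[0,0,0],[-50,0,0],-0.5],
  [[0,0,0],[-60,0,0],-0.5],
  [[0,0,0],[-40,0,0],-0.5],
  [[0,0,0],[0,0,0],-0.5],
])

```text
clock: 11.95
eef_pos: [488.3, 149.2, 198.7]
tool_rot: [0.826, 1.563, 0.383]
force: [0.2, -0.8, 0.8]
width: 63.9
```

```bash
cat > yel.py <<'E'
from plan import *
yw,th=-75.9,30.7
T=Ro.from_euler("ZX",[yw,th],degrees=True); xt,yt,zt=T.as_matrix().T
O=np.array([638.4,-220.0,149.2])
G=np.array([548.1,-242.7,167.2])   # grip point
Ry=Rt(-zt,yt)
def eef(dz=3,dy=0): return G+(dz-30)*zt+dy*yt
E
python3 - <<'E'
from yel import *
i,P=shot("wrist","wr4"); 
print(eef(),eef(103))
plan([((490,60,215),down(50),-0.5,50),(eef(103),Ry,-0.5,50)])
# green pot & tote check
from fit import fit
H=cv2.cvtColor(i,cv2.COLOR_RGB2HSV); ok=~np.isnan(P[...,0])
b=ok&(H[...,0]>100)&(H[...,0]<125)&(H[...,1]>120)&(P[...,2]>-5)&(P[...,2]<90)
x,e=fit(P[b],[526,128,1,-25.4,0,0],[0,1,2,3]); print("blue",x.round(2),e)
L=Ro.from_euler("z",x[3],degrees=True).inv().apply((P-x[:3]).reshape(-1,3)).reshape(P.shape)
m=ok&(abs(L[...,2]-40)<6)&(H[...,1]<90)&(abs(L[...,1])<40)
for lo,hi in((-75,-8),(5,75)):
    q=L[m&(L[...,0]>lo)&(L[...,0]<hi)]; print(len(q),np.median(q,0).round(1),np.percentile(q,[2,98],axis=0).round(1).tolist())
E
```

```text
[ 561.46935479 -239.34185019  143.98398867] [ 511.95322593 -251.77944208  229.96921583]
t 12.0 q [-0.45, 0.47, 0.14, 1.95, -0.1, 0.73, 0.88] p [486.8 148.8 196.7] x [ 0.004  0.002 -1.   ] y [0.429 0.903 0.003] F [-0.2 -0.6 -0.3] w 63.84302229697921

[[7.3, 0.1, -0.1],[-9.2, -39.4, 20.5],-0.5],
[[7.3, 0.0, -0.1],[-9.3, -36.5, 25.3],-0.5],
[[5.0, -1.4, 4.2],[-2.1, -32.1, 31.1],-0.5],
[[5.0, -1.4, 4.2],[-3.6, -29.0, 33.8],-0.5],
[[5.0, -1.4, 4.3],[-4.7, -25.7, 36.3],-0.5],
[[5.0, -1.3, 4.2],[-5.6, -22.0, 38.5],-0.5],
[[5.0, -1.4, 4.3],[-6.2, -18.2, 40.4],-0.5],
[[5.0, -1.3, 4.2],[-6.4, -14.1, 41.9],-0.5],

[[5.0, -1.4, 4.2],[-6.3, -9.9, 43.1],-0.5],
end [ 512.  -251.8  230. ]
blue [526.81 129.12   0.73 -25.21   0.     0.  ] 0.37022360287572864
2653 [-47.1   0.6  39. ] [[-69.9, -22.4, 37.2], [-23.2, 24.3, 41.2]]
2211 [35.1 -4.7 39. ] [[11.5, -27.6, 36.9], [58.9, 18.9, 41.1]]
```

View pics/wr4.png

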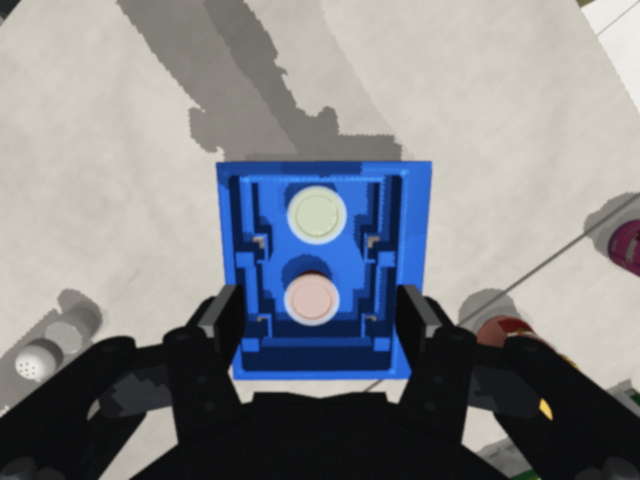

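jog_arm([
  [[7.3,0,0],[-9,-39.5,20.5],-0.5],
  [[7.3,0,0],[-9,-36.5,25.5],-0.5],
  [[5,-1.4,4.2],[-2,-32,31],-0.5],
  [[5,-1.4,4.2],[-3.5,-29,34],-0.5],
  [[5,-1.4,4.2],[-4.5,-25.5,36.5],-0.5],
  [[5,-1.4,4.2],[-5.5,-22,38.5],-0.5],
  [[5,-1.3,4.3],[-6,-18,40.5],-0.5],
  [[5,-1.3,4.3],[-6.5,-14,42],-0.5],
])

```text
clock: 13.0
eef_pos: [508.1, -209.0, 224.0]
tool_rot: [1.529, 1.109, 0.294]
force: [0.0, 0.9, -0.2]
width: 64.1
```

jog_arm([
  [[5,-1.4,4.2],[-6.5,-10,43],-0.5],
  [[0,0,0],[0,0,0],-0.5],
  [[0,0,0],[0,0,0],-0.5],
])

```text
clock: 13.38
eef_pos: [511.0, -251.5, 226.3]
tool_rot: [1.575, 1.037, 0.25]
force: [-0.3, 0.1, 0.2]
width: 63.8
```

```bash
cat > y2.py <<'E'
from yel import *
from fit import fit
def yfit(cam="wrist",save=None,x0=(638.4,-220,149.2,-75.9,31,0)):
    i,P=shot(cam,save); H=cv2.cvtColor(i,cv2.COLOR_RGB2HSV); ok=~np.isnan(P[...,0])
    y=ok&(H[...,0]>22)&(H[...,0]<30)&(H[...,1]>150)&(P[...,2]>60)
    cc=cv2.connectedComponentsWithStats(y.astype(np.uint8)); y=cc[1]==1+np.argmax(cc[2][1:,4])
    x,e=fit(P[y],list(x0),[0,1,2,3,4,5]); R=Ro.from_euler("ZXY",x[3:],degrees=True)
    print(cam,y.sum(),"yellow",x.round(2),"med",e.round(2),"grip",(R.apply([0,-70,64])+x[:3]).round(1)); return x,R
E
python3 - <<'E'
from y2 import *
yfit("wrist","wr5"); yfit("top"); yfit("scene"); plan([(eef(103),Ry,-0.5,50)])
import tip; tip.tips(55)
E
```

```text
wrist 68962 yellow [ 6.4014e+02 -2.1820e+02  1.4878e+02 -7.5670e+01  3.1560e+01 -3.0000e-02] med 0.4 grip [ 549.9 -241.2  166.7]
top 6663 yellow [ 6.3804e+02 -2.2055e+02  1.4872e+02 -7.5690e+01  3.1260e+01 -5.0000e-02] med 0.93 grip [ 547.9 -243.5  167.1]
scene 5616 yellow [ 6.3780e+02 -2.1934e+02  1.4991e+02 -7.6120e+01  3.1030e+01  2.7000e-01] med 0.83 grip [ 547.6 -241.9  168.7]
t 13.53 q [0.77, 0.42, -0.15, 2.11, -0.95, 0.43, 1.73] p [ 512.4 -250.1  227.2] x [ 0.494  0.126 -0.86 ] y [0.834 0.213 0.509] F [ 1.2  0.1 -0.1] w 64.02898342134965

[[0.2, -0.1, 0.1],[-2.8, 0.7, 1.6],-0.5],
end [ 512.  -251.8  230. ]
-60 1306 [-60. -55. -14.] [-55.  55.  -6.]
-55 394 [-55. -53. -14.] [-50.  54.  -3.]
-50 1053 [-50. -40. -13.] [-45.  40.   6.]
-45 807 [-45. -45. -13.] [-40.  46.  11.]
-40 809 [-40. -45. -12.] [-35.  46.   9.]
-35 732 [-35. -45. -12.] [-30.  46.  10.]
-30 656 [-30. -45. -13.] [-25.  46.  11.]
-25 580 [-25. -45. -12.] [-20.  45.  10.]
-20 395 [-20. -44. -12.] [-15.  42.  11.]
-15 89 [-15. -32. -11.] [-11.  33.  10.]
```

```bash
cat >> yel.py <<'E'
yw,th=-75.8,31.1
T=Ro.from_euler("ZX",[yw,th],degrees=True); xt,yt,zt=T.as_matrix().T
G=np.array([548.7,-242.2,167.3]); Ry=Rt(-zt,yt)
E
python3 -c "
from yel import *
plan([(eef(48),Ry,-.5,30),(eef(3),Ry,-.5,15)])"
```

```text
t 13.57 q [0.77, 0.42, -0.15, 2.11, -0.95, 0.43, 1.73] p [ 512.5 -250.2  227.4] x [ 0.494  0.126 -0.86 ] y [0.834 0.213 0.51 ] F [-0.6  0.4 -0.2] w 64.06467851795898

[[0.1, -0.0, 0.2],[26.3, 0.6, 0.6],-0.5],
[[0.0, -0.1, 0.3],[26.3, 0.4, 0.6],-0.5],
[[0.0, 0.0, -0.0],[15.0, 0.0, -0.0],-0.5],
[[0.0, 0.0, -0.0],[15.0, 0.0, -0.0],-0.5],
[[0.0, 0.0, -0.0],[15.0, 0.0, -0.1],-0.5],
end [ 562.2 -238.7  144.2]
```

jog_arm([
  [[0,0,0.2],[26,0.5,0.5],-0.5],
  [[0,0,0.3],[26,0.5,0.5],-0.5],
  [[0,0,0],[15,0,0],-0.5],
  [[0,0,0],[15,0,0],-0.5],
  [[0,0,0],[12,0,0],-0.5],
  [[0,0,0],[0,0,0],-0.5],
  [[0,0,0],[0,0,0],-0.5],
])

```text
clock: 14.45
eef_pos: [561.5, -245.0, 152.7]
tool_rot: [1.582, 1.034, 0.261]
force: [0.3, -0.3, 0.1]
width: 64.0
```

```bash
python3 -c "
from y2 import *
plan([(eef(3),Ry,-.5,15)]); x,R=yfit('wrist','wr6')
s=read_state();g=R.inv().apply(np.array(s['eef_pos'])-30*Ro.from_euler('xyz',s['tool_rot']).as_matrix()[:,0]-x[:3]); print('grasp pt in tote frame',g)
M=R.as_matrix().T@Ro.from_euler('xyz',s['tool_rot']).as_matrix(); print(M.round(3))"
```

```text
t 14.45 q [0.81, 0.61, -0.32, 2.08, -1.1, 0.23, 1.88] p [ 561.5 -245.   152.7] x [ 0.494  0.132 -0.859] y [0.833 0.21  0.511] F [ 0.3 -0.3  0.1] w 63.950438791330946

[[-0.0, -0.4, 0.3],[8.5, -2.5, -5.8],-0.5],
end [ 562.2 -238.7  144.2]
wrist 114611 yellow [ 6.4012e+02 -2.1831e+02  1.4875e+02 -7.5700e+01  3.1530e+01  2.0000e-02] med 0.39 grip [ 549.9 -241.3  166.7]
grasp pt in tote frame [  6.60564364 -68.08552168  76.78511984]
[[-0.005  0.002  1.   ]
 [-0.013  1.    -0.002]
 [-1.    -0.013 -0.005]]
```

```bash
cat > kin.py <<'E'
from plan import *
from scipy.optimize import least_squares
import itertools, json
D=[([-1.322,.6285,.038,1.5175,-.027,.996,-.02],[201,617.5,225.2],[-.001,-.002,-1],[.31,.951,-.002]),
([.02,.57,.53,2.01,-.44,.67,.35],[452.8,-210.6,158.4],[-.001,-.003,-1],[.885,-.466,.001]),
([.08,.65,.44,2.05,-.52,.55,.42],[454.4,-206.7,104.6],[.001,0,-1],[.891,-.454,.001]),
([.166,.761,.309,2.105,-.629,.365,.484],[447.18,-204.05,32.36],[0,0,-1],[.874,-.485,0]),
([.21,.82,.24,2.11,-.68,.28,.53],[447.1,-204.2,-2.7],[0,0,-1],[.874,-.485,.001]),
([-.42,.58,.11,2.01,-.12,.56,.9],[485.5,145.2,124.8],[-.001,-.001,-1],[.431,.903,-.001]),
([-.45,.47,.14,1.95,-.10,.73,.88],[486.8,148.8,196.7],[.004,.002,-1],[.429,.903,.003]),
([.77,.42,-.15,2.11,-.95,.43,1.73],[512.5,-250.2,227.4],[.494,.126,-.86],[.834,.213,.51]),
([.81,.61,-.32,2.08,-1.1,.23,1.88],[561.5,-245.,152.7],[.494,.132,-.859],[.833,.21,.511])]
s=read_state(); m=Ro.from_euler("xyz",s["tool_rot"]).as_matrix(); D.append((list(s["qpos"]),list(s["eef_pos"]),m[:,0],m[:,1]))
QL=np.array([[-3.06,3.06],[-.37,2.12],[-1.25,1.32],[.18,2.47],[-1.1,4.24],[.23,1.98],[-2.94,2.94]])
def fk(q,g,sg):
    q=np.asarray(q)*sg; rz=lambda a:Ro.from_euler("z",a); ry=lambda a:Ro.from_euler("y",a)
    R=rz(q[0]); p=np.array([0,0,g[0]]); R=R*ry(q[1]); R=R*rz(q[2]); p=p+R.apply([g[1],0,g[2]])
    R=R*ry(q[3]); p=p+R.apply([g[3],0,0]); R=R*rz(q[4]); p=p+R.apply([0,0,g[4]]); R=R*ry(q[5]); p=p+R.apply([g[5],0,0])
    R=R*rz(q[6]); p=p+R.apply([0,0,g[6]]); return p,R
A=Ro.from_matrix(np.array([[0,0,1],[0,1,0],[-1,0,0]]).T)  # tool axes in flange: x_tool=z_flange
def res(g,sg,tools):
    o=[]
    for q,p,x,y in D:
        pp,R=fk(q,g,sg); M=(R*tools).as_matrix(); o+=list(pp-p)+list(300*(M[:,0]-x))+list(300*(M[:,1]-y))
    return np.array(o)
def model():
    best=None
    for c in itertools.product((-1,1),repeat=3):
      for c5 in(-1,1):
        sg=np.array([-1,1,c[0],1,c[1],1,c[2]])
        for k in range(4):
            t=Ro.from_euler("z",90*k,degrees=True)*Rt([0,0,1],[0,1,0])
            f=lambda g:res(g,sg,t)
            s=least_squares(f,[300,0,350,0,350,0,250])
            r=np.sqrt(np.mean(s.fun**2))
            if best is None or r<best[0]: best=(r,s.x,sg,t,s.fun)
    return best
if __name__=="__main__":
    b=model(); print(b[0],b[1].round(1),b[2],b[3].as_matrix().round()); print(np.abs(b[4]).reshape(-1,9).max(1).round(1))
    np.savez("kin.npz",g=b[1],sg=b[2],t=b[3].as_quat())
E
python3 kin.py
```

```text
4.978854235557358 [378.9  -1.7 502.   -8.8 363.8 -42.4 369.9] [-1  1 -1  1 -1  1 -1] [[ 0. -1. -0.]
 [ 0.  0. -1.]
 [ 1.  0.  0.]]
[26.9  4.7  1.4  4.2  8.4 23.7 24.3  6.8  4.4  3.1]
```

```bash
cat > ik.py <<'E'
from kin import *
import os
k=np.load("kin.npz"); sg=k["sg"]; t=Ro.from_quat(k["t"])
if not os.path.exists("kin2.npy"):
    def f(v): 
        o=[]
        for q,p,x,y in D:
            pp,R=fk(np.array(q)+v[7:],v[:7],sg); M=(R*t).as_matrix(); o+=list(pp-p)+list(300*(M[:,0]-x))+list(300*(M[:,1]-y))
        return np.r_[o,v[7:]*100]
    s=least_squares(f,np.r_[k["g"],np.zeros(7)]); print(s.x.round(3),np.abs(s.fun[:-7]).reshape(-1,9).max(1).round(1)); np.save("kin2.npy",s.x)
V=np.load("kin2.npy")
def F(q): p,R=fk(q+V[7:],V[:7],sg); return p,R*t
def ik(p,R,q0,m=.0):
    def f(q):
        pp,RR=F(q); return np.r_[pp-p,500*(R.inv()*RR).as_rotvec(),.3*(q-q0)]
    lo,hi=QL[:,0]+m,QL[:,1]-m
    s=least_squares(f,np.clip(q0,lo+1e-3,hi-1e-3),bounds=(lo,hi)); return s.x,np.abs(s.fun[:6]).max()
E
cat > sea.py <<'E'
from ik import *
from yel import *
yw,th=-75.7,31.3
T=Ro.from_euler("ZX",[yw,th],degrees=True); xt,yt,zt=T.as_matrix().T; G=np.array([549,-242,167.])
rng=np.random.default_rng(0); q0=np.array(read_state()["qpos"])
for a in range(-40,61,10):
    tx=-zt*np.cos(np.radians(a))+xt*np.sin(np.radians(a)); out=[]
    for dz in(3,40):
        p=G+3*zt+30*tx+(dz-3)*zt; best=None
        for j in range(25):
            s=q0 if j==0 else np.clip(q0+rng.normal(0,.5,7),QL[:,0],QL[:,1])
            for m in(.15,.08,.03):
                q,e=ik(p,Rt(tx,yt),s,m)
                if e<3:
                    if best is None or (m,-np.abs(q-q0).max())>best[:2]: best=(m,-np.abs(q-q0).max(),q.round(2).tolist())
                    break
        out.append(best)
    print(a,out)
E
timeout 500 python3 sea.py
```

```text
[ 3.37170e+02  1.82530e+01  5.41701e+02  4.94600e+00  3.79036e+02
 -4.33000e+00  3.35486e+02  2.80000e-02 -9.00000e-03  1.40000e-02
 -2.00000e-03  5.00000e-03  1.70000e-02  3.00000e-02] [3.  3.  1.5 3.4 4.6 5.1 4.9 5.1 5.3 4.1]
-40 [(0.15, np.float64(-0.8068587870016268), [1.08, 0.97, -0.6, 1.59, -0.37, 1.04, 1.32]), (0.15, np.float64(-0.8409064896553533), [1.13, 0.92, -0.64, 1.61, -0.36, 1.07, 1.3])]
-30 [(0.15, np.float64(-0.6176550494288997), [1.02, 0.85, -0.49, 1.73, -0.5, 0.85, 1.43]), (0.15, np.float64(-0.6513497361050435), [1.08, 0.8, -0.55, 1.74, -0.46, 0.88, 1.38])]
-20 [(0.15, np.float64(-0.4375798345560955), [0.94, 0.75, -0.38, 1.86, -0.66, 0.66, 1.55]), (0.15, np.float64(-0.48212101148850545), [0.97, 0.69, -0.39, 1.87, -0.64, 0.72, 1.53])]
-10 [(0.15, np.float64(-0.22821934967590773), [0.85, 0.67, -0.31, 1.98, -0.87, 0.46, 1.7]), (0.15, np.float64(-0.3201134683332752), [0.82, 0.6, -0.22, 1.99, -0.88, 0.55, 1.71])]
0 [None, (0.03, np.float64(-0.05738935619902652), [0.82, 0.55, -0.3, 2.11, -1.07, 0.29, 1.85])]
10 [(0.15, np.float64(-2.9863984544400024), [1.22, 0.88, -1.1, 2
[... 291 characters left out ...]
(0.15, np.float64(-4.053071666683352), [0.45, 0.63, -0.21, 2.32, 2.63, 0.57, -2.18]), (0.08, np.float64(-3.3200384928587545), [1.09, 0.87, -1.17, 2.35, 2.12, 1.01, -1.44])]
40 [(0.08, np.float64(-3.417671285059887), [0.92, 1.06, -1.17, 2.36, 2.19, 1.43, -1.54]), (0.08, np.float64(-3.4621954932593826), [0.93, 0.91, -1.12, 2.39, 2.15, 1.29, -1.59])]
50 [(0.08, np.float64(-3.4801932647517417), [0.81, 1.17, -1.17, 2.35, 2.2, 1.74, -1.6]), (0.08, np.float64(-4.248463886394223), [-0.11, 0.7, 0.28, 2.39, 2.42, 0.78, -2.37])]
60 [(0.15, np.float64(-3.6637570915132516), [0.62, 1.14, -0.97, 2.32, 2.15, 1.83, -1.79]), (0.08, np.float64(-3.641558043977394), [0.67, 1.09, -1.04, 2.37, 2.11, 1.84, -1.77])]
```

```bash
cat > go.py <<'E'
from ik import *
from yel import *
yw,th=-75.7,31.3; al=np.radians(-18)
T=Ro.from_euler("ZX",[yw,th],degrees=True); xt,yt,zt=T.as_matrix().T; G=np.array([549.4,-241.9,167.])
tx=-zt*np.cos(al)+xt*np.sin(al); RG=Rt(tx,yt)
def eg(dz=3,dy=0): return G+30*tx+dz*zt+dy*yt
E
python3 - <<'E'
from go import *
plan([(eg(45),RG,-.5,40),(eg(3),RG,-.5,14)])
q=np.array(read_state()["qpos"])
for dz in(45,3,45): q,e=ik(eg(dz),RG,q,.05); print(q.round(2),e.round(1))
rel=T.inv()*RG; off=T.inv().apply(eg(3)-G)+np.array([0,-70,64])
for f in np.linspace(0,1,9):
    th2=th*(1-min(1,2*f)); y2=yw+(154.7-360-yw)*f
    O0=T.inv(); Tt=Ro.from_euler("ZX",[y2,th2],degrees=True)
    Op=np.array([526.7,128.8,71+60]); Os=G-T.apply([0,-70,64])+60*zt-80*yt
    p=(Os*(1-f)+Op*f)+Tt.apply(off); q,e=ik(p,Tt*rel,q,.05); print(f,p.round(),q.round(2),e.round(1))
E
```

```text
t 14.5 q [0.81, 0.61, -0.32, 2.08, -1.1, 0.23, 1.88] p [ 561.4 -245.   152.8] x [ 0.494  0.132 -0.859] y [0.833 0.21  0.511] F [-0.5  0.  -0.2] w 64.42475218347077

[[-0.1, 8.8, 0.3],[-17.1, -1.1, -7.7],-0.5],
[[-0.1, 8.9, 0.2],[-15.7, -1.1, -10.3],-0.5],
[[-0.0, -0.0, 0.0],[10.0, 0.0, 3.3],-0.5],
[[-0.0, -0.0, 0.0],[10.0, 0.0, 3.2],-0.5],
[[-0.0, -0.0, 0.0],[10.0, 0.0, 3.3],-0.5],
[[-0.0, -0.0, 0.0],[10.0, 0.0, 3.2],-0.5],
end [ 559.9 -229.6  145.2]
[ 0.84  0.64 -0.19  1.9  -0.8   0.75  1.66] 0.0
[ 0.82  0.71 -0.21  1.88 -0.83  0.69  1.68] 0.0
[ 0.84  0.64 -0.19  1.9  -0.8   0.75  1.66] 0.0
0.0 [ 464. -254.  155.] [ 0.98  0.65 -0.2   2.01 -0.81  0.72  1.83] 0.0
0.125 [ 462. -185.  162.] [ 0.8   0.52 -0.18  2.2  -0.97  0.49  1.56] 0.0
0.25 [ 468. -117.  170.] [ 0.51  0.44 -0.08  2.27 -1.    0.37  1.09] 0.0
0.375 [481. -54. 177.] [ 0.16  0.41  0.11  2.26 -0.89  0.38  0.5 ] 0.0
0.5 [498.   3. 183.] [-0.09  0.42  0.25  2.2  -0.83  0.46 -0.01] 0.0
0.625 [514.  57. 180.] [-0.36  0.43  0.36  2.21 -0.88  0.34 -0.4 ] 0.0
0.75 [531. 106. 176.] [-0.7   0.51  0.59  2.17 -0.87  0.33 -0.85] 0.0
0.875 [549. 150. 173.] [-0.98  0.64  0.84  2.07 -0.84  0.44 -1.3 ] 0.0
1.0 [565. 188. 169.] [-1.15  0.79  1.02  1.95 -0.81  0.61 -1.72] 0.0
```

jog_arm([
  [[0,8.8,0.3],[-17,-1,-7.5],-0.5],
  [[0,8.9,0.2],[-16,-1,-10],-0.5],
  [[0,0,0],[0,0,0],-0.5],
  [[0,0,0],[0,0,0],-0.5],
])

```text
clock: 15.0
eef_pos: [541.6, -234.5, 178.9]
tool_rot: [2.021, 0.954, 0.781]
force: [0.2, 0.3, -0.6]
width: 64.2
```

```bash
python3 - <<'E'
from go import *
plan([(eg(3),RG,-.5,12)])
E
```

```text
t 15.0 q [0.79, 0.64, -0.11, 1.91, -0.87, 0.75, 1.73] p [ 541.6 -234.5  178.9] x [ 0.411  0.407 -0.816] y [0.828 0.208 0.521] F [ 0.2  0.3 -0.6] w 64.22468302728721

[[-0.0, 0.2, -0.0],[9.2, -0.3, 2.8],-0.5],
[[-0.1, 0.3, -0.1],[9.3, -0.4, 2.8],-0.5],
[[-0.0, 0.2, -0.0],[9.2, -0.3, 2.9],-0.5],
[[-0.1, 0.3, -0.1],[9.2, -0.4, 2.9],-0.5],
end [ 559.9 -229.7  145.2]
```

jog_arm([
  [[0,0.5,0],[9.5,-0.3,3],-0.5],
  [[0,0.5,-0.1],[9.5,-0.5,3],-0.5],
  [[0,0,0],[9.5,-0.5,3],-0.5],
  [[0,0,0],[9,-0.3,3],-0.5],
  [[0,0,0],[0,0,0],-0.5],
  [[0,0,0],[0,0,0],-0.5],
])

```text
clock: 15.75
eef_pos: [560.0, -230.9, 144.6]
tool_rot: [2.046, 0.947, 0.81]
force: [-0.8, -1.0, -0.4]
width: 63.9
```

```bash
python3 - <<'E'
from go import *
from y2 import yfit
plan([(eg(3),RG,-.5,12)])
for c in("wrist","top"):
    x,R=yfit(c,"wr7" if c=="wrist" else None)
    s=read_state();g=R.inv().apply(np.array(s['eef_pos'])-30*Ro.from_euler('xyz',s['tool_rot']).as_matrix()[:,0]-x[:3]); print('grasp pt in tote',g.round(1))
print((R.as_matrix().T@Ro.from_euler('xyz',s['tool_rot']).as_matrix()).round(3))
E
```

```text
t 15.75 q [0.77, 0.71, -0.13, 1.88, -0.9, 0.71, 1.76] p [ 560.  -230.9  144.6] x [ 0.402  0.423 -0.812] y [0.829 0.208 0.519] F [-0.8 -1.  -0.4] w 63.91885841993069

[[-0.2, -0.1, -0.0],[0.1, 0.5, -1.3],-0.5],
end [ 560.  -229.6  145.2]
wrist 98453 yellow [ 6.4008e+02 -2.1839e+02  1.4874e+02 -7.5740e+01  3.1500e+01  1.0000e-02] med 0.39 grip [ 549.8 -241.3  166.7]
grasp pt in tote [  1.9 -70.8  67.3]
top 6159 yellow [ 6.3819e+02 -2.2063e+02  1.4854e+02 -7.5610e+01  3.1250e+01 -3.0000e-02] med 0.91 grip [ 548.1 -243.7  166.9]
grasp pt in tote [  0.  -68.9  66. ]
[[-0.31   0.004  0.951]
 [ 0.002  1.    -0.004]
 [-0.951  0.001 -0.31 ]]
```

View pics/wr7.png

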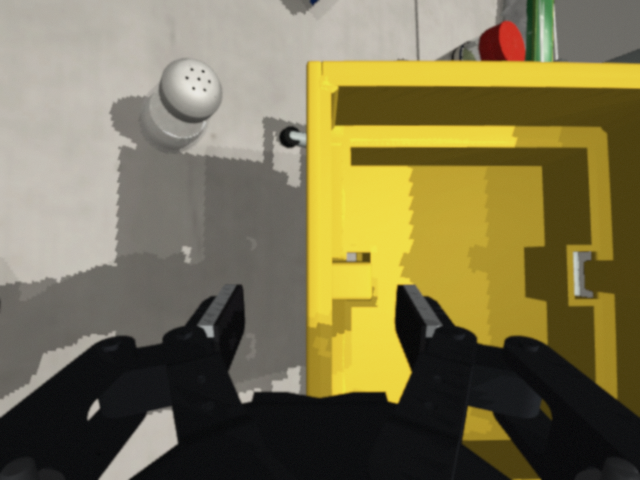

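jog_arm([
  [[0,0,0],[0,0,0],0.3],
  [[0,0,0],[0,0,0],0.6],
  [[0,0,0],[0,0,0],1],
  [[0,0,0],[0,0,0],1],
  [[0,0,0],[0,0,0],1],
  [[0,0,0],[0,0,0],1],
  [[0,0,0],[0,0,0],1],
])

```text
clock: 16.73
eef_pos: [565.4, -230.2, 149.4]
tool_rot: [2.037, 0.939, 0.801]
force: [6.3, 0.1, 12.3]
width: 22.4
```

```bash
python3 - <<'E'
from go import *
from y2 import yfit
s=read_state(); p=np.array(s["eef_pos"])
x,R=yfit("wrist"); z=R.as_matrix()[:,2]; y=R.as_matrix()[:,1]
print("z_t",z.round(3),"torque",np.round(s["torque"],2))
plan([(p+12*z,None,1,4),(p+45*z,None,1,10)])
E
```

```text
wrist 104766 yellow [ 6.4018e+02 -2.1841e+02  1.4879e+02 -7.5710e+01  3.1600e+01 -8.0000e-02] med 0.4 grip [ 549.9 -241.3  166.6]
z_t [-0.508 -0.128  0.852] torque [ 1.31 -2.22 -0.97]
t 16.77 q [0.77, 0.71, -0.13, 1.87, -0.9, 0.72, 1.75] p [ 565.4 -230.2  149.4] x [ 0.411  0.424 -0.807] y [0.824 0.205 0.528] F [ 5.9  0.8 11.6] w 22.11898260590866

[[0.0, 0.0, 0.0],[-3.8, 0.0, -1.2],1],
[[0.0, 0.0, 0.0],[-3.8, 0.0, -1.3],1],
[[0.0, 0.0, 0.0],[-3.8, 0.0, -1.2],1],
[[0.0, 0.0, 0.0],[-7.8, 0.0, -2.6],1],
[[0.0, 0.0, 0.0],[-7.9, 0.1, -2.6],1],
[[0.0, 0.0, 0.0],[-7.8, 0.0, -2.5],1],
[[0.0, 0.0, 0.0],[-7.9, 0.1, -2.6],1],
end [ 542.5 -236.   187.8]
```

Width 22 mm means the inner finger caught the tote's ledge at x≈-16, because my 18° roll swings the tip that way. I'll reopen, shift about 16 mm along the tote's +x, and grip again.

jog_arm([
  [[0,0,0],[0,0,0],-0.4],
  [[0,0,0],[0,0,0],-0.4],
  [[0,0,0],[0,0,0],-0.4],
  [[0,0,0],[-2.5,0,7.6],-0.4],
  [[0,0,0],[-2.5,0,7.6],-0.4],
  [[0,0,0],[0,0,0],-0.4],
  [[0,0,0],[0,0,0],-0.4],
])

```text
clock: 17.65
eef_pos: [563.9, -246.2, 144.5]
tool_rot: [2.046, 0.947, 0.811]
force: [1.5, 0.1, -0.3]
width: 59.7
```

```bash
python3 - <<'E'
from go import *
from y2 import yfit
plan([])
for c in("wrist","top"):
    x,R=yfit(c)
    s=read_state();g=R.inv().apply(np.array(s['eef_pos'])-30*Ro.from_euler('xyz',s['tool_rot']).as_matrix()[:,0]-x[:3]); print('grasp pt in tote',g.round(1))
E
```

```text
t 17.65 q [0.78, 0.73, -0.12, 1.84, -0.87, 0.74, 1.74] p [ 563.9 -246.2  144.5] x [ 0.402  0.423 -0.812] y [0.829 0.208 0.519] F [ 1.5  0.1 -0.3] w 59.65947384362356
end [ 563.9 -246.2  144.5]
wrist 112072 yellow [ 6.4011e+02 -2.1841e+02  1.4881e+02 -7.5720e+01  3.1550e+01 -4.0000e-02] med 0.39 grip [ 549.8 -241.3  166.7]
grasp pt in tote [ 17.4 -70.9  67.1]
top 6183 yellow [ 6.3801e+02 -2.2098e+02  1.4872e+02 -7.5730e+01  3.1400e+01 -1.6000e-01] med 0.88 grip [ 547.8 -243.8  166.9]
grasp pt in tote [ 15.5 -68.7  65.6]
```

jog_arm([
  [[0,0,0],[0,0,0],0.4],
  [[0,0,0],[0,0,0],0.7],
  [[0,0,0],[0,0,0],1],
  [[0,0,0],[0,0,0],1],
  [[0,0,0],[0,0,0],1],
  [[0,0,0],[0,0,0],1],
  [[0,0,0],[0,0,0],1],
])

```text
clock: 18.62
eef_pos: [563.8, -246.4, 144.6]
tool_rot: [2.046, 0.947, 0.811]
force: [-3.2, -1.3, 1.5]
width: 7.8
```

```bash
python3 - <<'E'
from go import *
from y2 import yfit
x,R=yfit("wrist"); s=read_state(); p=np.array(s["eef_pos"]); z=R.as_matrix()[:,2]
print(np.round(s["torque"],2)); plan([(p+12*z,None,1,4),(p+44*z,None,1,11)])
E
```

```text
wrist 112325 yellow [ 6.4011e+02 -2.1834e+02  1.4881e+02 -7.5740e+01  3.1470e+01  1.0000e-02] med 0.38 grip [ 549.9 -241.3  166.9]
[-0.37  0.39  0.27]
t 18.68 q [0.78, 0.73, -0.12, 1.84, -0.87, 0.74, 1.74] p [ 563.7 -246.4  144.6] x [ 0.402  0.423 -0.812] y [0.829 0.208 0.519] F [-2.7  0.4  0.7] w 8.491146113708561

[[0.0, 0.0, 0.0],[-2.9, -0.0, -0.9],1],
[[0.0, 0.0, 0.0],[-2.8, -0.0, -0.9],1],
[[0.0, 0.0, 0.0],[-2.9, -0.0, -1.0],1],
[[0.0, 0.0, 0.0],[-2.8, -0.0, -0.9],1],
[[0.0, 0.0, 0.0],[-10.1, -0.1, -3.3],1],
[[0.0, 0.0, 0.0],[-10.2, -0.0, -3.3],1],
[[0.0, 0.0, 0.0],[-10.1, -0.1, -3.4],1],
end [ 541.5 -252.   182.1]
```

Gripped at about 8 mm, which fits the 9 mm wall, and the tote hasn't moved. Easing it up along its own z.

jog_arm([
  [[0,0,0],[-3,0,-1],1],
  [[0,0,0],[-3,0,-1],1],
  [[0,0,0],[-4,0,-1.3],1],
  [[0,0,0],[-6,0,-2],1],
  [[0,0,0],[-8,0,-2.6],1],
  [[0,0,0],[-9,0,-3],1],
  [[0,0,0],[-9,0,-3],1],
  [[0,0,0],[0,0,0],1],
])

```text
clock: 19.68
eef_pos: [541.6, -252.5, 183.3]
tool_rot: [2.043, 0.948, 0.808]
force: [0.1, -0.2, -3.7]
width: 8.6
```

```bash
python3 - <<'E'
from go import *
from y2 import yfit
x0=(620,-224,186,-75.7,31.5,0)
x,R=yfit("wrist",x0=x0); yfit("top",x0=x0); x2,_=yfit("scene",x0=x0)
s=read_state(); p=np.array(s["eef_pos"]); y=R.as_matrix()[:,1]
print("rail at tote frame y,z", R.inv().apply(np.array([670.5,-211.5,250])-x[:3]).round(1)); plan([(p-100*y,None,1,25)])
E
```

```text
wrist 111803 yellow [ 6.1789e+02 -2.2481e+02  1.8684e+02 -7.5810e+01  3.1160e+01 -8.0000e-02] med 0.4 grip [ 527.7 -247.5  205.4]
top 6739 yellow [ 6.1625e+02 -2.2646e+02  1.8610e+02 -7.5790e+01  3.1070e+01  2.1000e-01] med 0.9 grip [ 526.2 -249.5  204.8]
scene 2875 yellow [ 6.1641e+02 -2.2522e+02  1.8698e+02 -7.6240e+01  3.1160e+01  1.0000e-01] med 0.71 grip [ 526.1 -247.5  205.5]
rail at tote frame y,z [ 0.  79.1 26. ]
t 19.82 q [0.8, 0.66, -0.09, 1.85, -0.84, 0.81, 1.71] p [ 541.7 -251.7  182.3] x [ 0.402  0.423 -0.812] y [0.829 0.208 0.519] F [-0.4  0.6 -2.8] w 8.033367205918545

[[0.0, 0.0, 0.0],[-0.0, -20.0, 0.0],1],
[[0.0, 0.0, 0.0],[-0.1, -20.0, 0.0],1],
[[0.0, 0.0, 0.0],[-0.0, -20.0, 0.0],1],
[[0.0, 0.0, 0.0],[-0.1, -20.0, 0.0],1],
[[0.0, 0.0, 0.0],[-0.0, -20.0, 0.1],1],
end [ 458.7 -272.7  130.6]
```

```bash
cat > path.py <<'E'
from ik import *
def pose(x): return np.array(x[:3],float),Ro.from_euler("ZXY",x[3:],degrees=True)
def run(x,wps,lim=(35,7),show=True):
    """x: measured tote pose now (x,y,z,yaw,lean,roll); wps: tote poses to visit"""
    s=read_state(); p=np.array(s["eef_pos"]); R=Ro.from_euler("xyz",s["tool_rot"]); o,T=pose(x)
    off=T.inv().apply(p-o); rel=T.inv()*R; q=np.array(s["qpos"]); way=[]
    cur=np.array(x,float)
    for w in wps:
        w=np.array(w,float); n=max(1,int(np.ceil(max(np.linalg.norm(w[:3]-cur[:3])/lim[0],np.abs(w[3:]-cur[3:]).max()/lim[1]))))
        for f in np.arange(1,n+1)/n:
            o,T=pose(cur+(w-cur)*f); pp,RR=o+T.apply(off),T*rel; q2,e=ik(pp,RR,q,.04)
            way.append((pp,RR,1,62)); fl="" if e<3 and np.abs(q2-q).max()<.28 else " <<<"
            if show: print(len(way),"o",o.round(),"p",pp.round(),"q",q2.round(2),e.round(1),fl)
            q=q2
        cur=w
    plan(way,wmax=10.7)
E
python3 - <<'E'
from path import *
x=[617.5,-225.2,186.7,-75.8,31.15,0]
run(x,[[530,-247,187,-75.8,31.15,0],[530,-247,235,-75.8,20,0],[530,-100,250,-75.8,0,0],[515,40,250,-140,0,0],[526.7,128.8,160,-205.3,0,0]])
E
```

```text
1 o [ 588. -232.  187.] p [ 512. -259.  182.] q [ 0.83  0.63 -0.09  1.9  -0.83  0.83  1.74] 0.0 
2 o [ 559. -240.  187.] p [ 483. -266.  183.] q [ 0.88  0.62 -0.08  1.94 -0.82  0.84  1.79] 0.0 
3 o [ 530. -247.  187.] p [ 454. -274.  183.] q [ 0.92  0.6  -0.07  1.97 -0.82  0.85  1.84] 0.0 
4 o [ 530. -247.  211.] p [ 454. -274.  214.] q [ 0.83  0.54 -0.    1.91 -0.69  0.93  1.63] 0.0 
5 o [ 530. -247.  235.] p [ 455. -273.  246.] q [ 0.75  0.5   0.05  1.83 -0.57  1.02  1.45] 0.0 
6 o [ 530. -218.  238.] p [ 456. -244.  255.] q [ 0.66  0.46  0.06  1.84 -0.51  1.03  1.33] 0.0 
7 o [ 530. -188.  241.] p [ 457. -214.  263.] q [ 0.58  0.44  0.08  1.84 -0.46  1.05  1.2 ] 0.0 
8 o [ 530. -159.  244.] p [ 459. -184.  271.] q [ 0.49  0.42  0.08  1.83 -0.4   1.08  1.07] 0.0 
9 o [ 530. -129.  247.] p [ 461. -154.  280.] q [ 0.41  0.41  0.09  1.81 -0.35  1.12  0.94] 0.0 
10 o [ 530. -100.  250.] p [ 463. -124.  288.] q [ 0.33  0.41  0.09  1.79 -0.31  1.17  0.82] 0.0 
11 o [528. -86. 250.] p [ 459. -103.  288.] q [ 0.3   0.37  0.1   1.85 -0.35  1.11  0.72] 0.0 
12 o [527. -72. 250.] p [456. -81.
[... 2445 characters left out ...]
7, -3.1, -20.7],1],
[[6.1, -0.0, 2.0],[6.7, -4.6, -20.3],1],
[[6.1, -0.0, 2.0],[6.5, -6.1, -19.7],1],

[[6.1, -0.0, 2.0],[6.2, -7.5, -19.1],1],
[[6.1, -0.1, 2.0],[6.0, -8.8, -18.3],1],
[[6.1, 0.0, 2.0],[5.7, -10.0, -17.3],1],
[[6.1, 0.0, 2.0],[5.2, -11.1, -16.2],1],
[[6.2, 0.0, 2.0],[13.2, -6.5, -11.2],1],
[[6.2, -0.0, 2.1],[12.8, -7.1, -10.4],1],
[[6.2, -0.0, 2.0],[12.7, -7.8, -9.7],1],
[[6.2, -0.0, 2.1],[12.3, -8.3, -8.9],1],

[[6.2, -0.1, 2.0],[12.1, -8.7, -8.0],1],
[[6.3, 0.0, 2.0],[11.8, -9.0, -7.0],1],
[[6.2, 0.0, 2.1],[11.4, -9.3, -6.1],1],
[[6.2, -0.0, 2.0],[11.2, -9.3, -5.2],1],
[[6.2, -0.0, 2.0],[10.8, -9.3, -4.1],1],
[[6.2, -0.0, 2.1],[10.5, -9.2, -3.3],1],
end [550.6 195.8 197.7]
```

jog_arm([
  [[0,0,0],[-15,-25.5,-5],1],
  [[0,0,0],[-15,-25.5,-5],1],
  [[0,0,0],[-15,-25.5,-5],1],
  [[1.7,0,-5.3],[-26,16.5,-8.5],1],
  [[1.8,0,-5.3],[-27,14.5,-9],1],
  [[1.2,0,-3.8],[4,10.5,-28.5],1],
  [[1.3,0,-3.8],[3.5,10.5,-29],1],
  [[1.2,0,-3.8],[3,10.5,-29],1],
])

```text
clock: 20.82
eef_pos: [458.8, -182.7, 272.4]
tool_rot: [2.72, 1.224, 1.419]
force: [-0.0, 1.0, -3.7]
width: 8.6
```

jog_arm([
  [[1.3,0,-3.8],[2.5,10.5,-29],1],
  [[1.2,0,-3.8],[2,10,-29.5],1],
  [[6.1,0,2],[7,1.5,-21],1],
  [[6.1,0,2],[7,0,-21],1],
  [[6.1,0,2],[7,-1.5,-21],1],
  [[6.1,0,2],[6.5,-3,-20.5],1],
  [[6.1,0,2],[6.5,-4.5,-20.5],1],
  [[6.1,0,2],[6.5,-6,-19.5],1],
])

```text
clock: 21.82
eef_pos: [453.1, 8.0, 288.3]
tool_rot: [-3.139, 1.251, 1.145]
force: [-0.2, -0.8, -2.6]
width: 8.4
```

```bash
python3 -c "
from y2 import *
st()
yfit('wrist','wr8',x0=(521,-16,250,-115,0,0));yfit('top','t8',x0=(521,-16,250,-115,0,0))"
```

```text
{'clock': 21.825, 'qpos': [-0.0, 0.24, 0.198, 2.065, -0.495, 0.827, 0.097], 'eef_pos': [453.145, 8.035, 288.265], 'tool_rot': [-3.139, 1.251, 1.145], 'force': [-0.154, -0.775, -2.625], 'width': 8.377}
wrist 86847 yellow [ 5.2044e+02 -1.3490e+01  2.4951e+02 -1.1458e+02 -2.6000e-01  1.5000e-01] med 0.38 grip [457.   15.4 313.8]
top 2001 yellow [ 5.1639e+02 -1.5210e+01  2.4962e+02 -1.1466e+02 -8.1000e-01  8.0000e-02] med 0.61 grip [453.6  13.5 314.6]
```

jog_arm([
  [[6.1,0,2],[6,-7.5,-19],1],
  [[6.1,0,2],[6,-9,-18.5],1],
  [[6.1,0,2],[5.5,-10,-17.5],1],
  [[6.1,0,2],[5,-11,-16],1],
  [[6.2,0,2],[13,-6.5,-11],1],
  [[6.2,0,2],[13,-7,-10.5],1],
  [[6.2,0,2],[12.5,-8,-9.5],1],
  [[6.2,0,2],[12.5,-8.5,-9],1],
])

```text
clock: 22.92
eef_pos: [495.6, 142.8, 252.9]
tool_rot: [-3.132, 1.254, 0.248]
force: [0.0, 0.3, -3.1]
width: 8.2
```

jog_arm([
  [[6.2,0,2],[12,-8.5,-8],1],
  [[6.2,0,2],[12,-9,-7],1],
  [[6.2,0,2],[11.5,-9.5,-6],1],
  [[6.2,0,2],[11,-9.5,-5],1],
  [[6.2,0,2],[11,-9.5,-4],1],
  [[6.2,0,2],[10.5,-9,-3.5],1],
  [[0,0,0],[0,0,0],1],
  [[0,0,0],[0,0,0],1],
])

```text
clock: 23.92
eef_pos: [549.9, 195.8, 199.5]
tool_rot: [-3.125, 1.256, -0.423]
force: [-0.3, -0.9, -3.0]
width: 8.2
```

```bash
cat > chk.py <<'E'
from y2 import *
from path import *
def bfit(cam,I):
    i,P=I; H=cv2.cvtColor(i,cv2.COLOR_RGB2HSV); ok=~np.isnan(P[...,0])
    b=ok&(H[...,0]>100)&(H[...,0]<125)&(H[...,1]>120)&(P[...,2]>-5)&(P[...,2]<90)&(np.hypot(P[...,0]-527,P[...,1]-129)<150)
    x,e=fit(P[b],[526.7,128.8,.7,-25.3,0,0],[0,1,3]); print(cam,"blue",b.sum(),x.round(2),e.round(2)); return x
def both(x0,cams=("wrist","top","scene")):
    st(); o=[]
    for c in cams:
        try:
            y,_=yfit(c,x0=x0); b=bfit(c,shot(c,"l_"+c))
            d=Ro.from_euler("z",-b[3],degrees=True).apply(y[:3]-b[:3]); print("   rel in blue frame",d.round(1),"yaw rel",((y[3]-b[3])%360).round(2))
        except Exception as e: print(c,e)
E
python3 -c "
from chk import *
both((526.7,128.8,160,-205.3,0,0))"
```

```text
{'clock': 23.925, 'qpos': [-1.05, 0.608, 0.776, 1.965, -0.365, 0.522, -2.128], 'eef_pos': [549.868, 195.799, 199.494], 'tool_rot': [-3.125, 1.256, -0.423], 'force': [-0.314, -0.94, -2.955], 'width': 8.202}
wrist 101786 yellow [ 5.2690e+02  1.2971e+02  1.6035e+02 -2.0504e+02 -4.0000e-01 -2.0000e-01] med 0.4 grip [556.5 192.6 224.8]
wrist blue 1446 [526.67 128.29   0.7  -24.86   0.     0.  ] 0.53
   rel in blue frame [ -0.4   1.4 159.7] yaw rel 179.82
top 1280 yellow [ 5.2762e+02  1.2765e+02  1.5988e+02 -2.0502e+02 -1.3400e+00  4.4000e-01] med 0.75 grip [556.1 189.9 225.5]
top blue 47 [520.26 130.52   0.7  -25.05   0.     0.  ] 0.55
   rel in blue frame [  7.9   0.5 159.2] yaw rel 180.03
scene 4426 yellow [ 5.2584e+02  1.2930e+02  1.6175e+02 -2.0561e+02 -5.1000e-01 -2.1000e-01] med 0.85 grip [556.1 191.8 226.4]
scene blue 2319 [525.37 127.7    0.7  -25.15   0.     0.  ] 0.92
   rel in blue frame [ -0.3   1.6 161. ] yaw rel 179.54
```

```bash
python3 -c "
from path import *
x=[526.9,129.7,160.4,-205.1,-.45,-.1]
run(x,[[526.4,128.2,140,-205.2,0,0],[526.4,128.2,84,-205.2,0,0]],lim=(14,7),show=False)"
```

```text
t 24.23 q [-1.05, 0.61, 0.78, 1.96, -0.37, 0.52, -2.13] p [550.2 196.3 200. ] x [ 0.283 -0.126 -0.951] y [-0.426 -0.905 -0.007] F [-0.8 -0.4 -2.4] w 8.2080421727216

[[-0.0, 0.1, 0.2],[10.0, 0.7, 3.1],1],
[[-0.0, 0.0, 0.3],[10.0, 0.7, 3.2],1],
[[-0.0, 0.0, -0.0],[13.3, -0.1, 4.3],1],
[[-0.0, 0.0, -0.0],[13.3, 0.0, 4.4],1],
[[-0.0, 0.0, -0.0],[13.3, 0.0, 4.4],1],
[[-0.0, 0.0, -0.0],[13.3, 0.0, 4.3],1],
end [549.9 195.  123.1]
```

jog_arm([
  [[0,0,0.2],[10,0.7,3.1],1],
  [[0,0,0.2],[10,0.7,3.2],1],
  [[0,0,0],[13.3,0,4.3],1],
  [[0,0,0],[13.3,0,4.4],1],
  [[0,0,0],[13.3,0,4.4],1],
  [[0,0,0],[10,0,3.2],1],
  [[0,0,0],[0,0,0],1],
  [[0,0,0],[0,0,0],1],
])

```text
clock: 25.22
eef_pos: [550.3, 195.3, 126.5]
tool_rot: [-3.141, 1.255, -0.442]
force: [0.7, -0.3, -2.8]
width: 8.1
```

```bash
python3 -c "
from chk import *
both((526.4,128.2,88,-205.2,0,0),('wrist','scene'))"
```

```text
{'clock': 25.225, 'qpos': [-0.965, 0.705, 0.648, 2.021, -0.445, 0.357, -2.09], 'eef_pos': [550.313, 195.264, 126.467], 'tool_rot': [-3.141, 1.255, -0.442], 'force': [0.693, -0.297, -2.809], 'width': 8.083}
wrist 101481 yellow [ 5.2708e+02  1.2914e+02  8.7650e+01 -2.0530e+02 -2.4000e-01 -1.2000e-01] med 0.38 grip [557.  192.1 151.9]
wrist blue 3407 [527.16 128.51   0.7  -25.14   0.     0.  ] 0.51
   rel in blue frame [-0.3  0.5 86.9] yaw rel 179.84
scene 4027 yellow [ 5.2577e+02  1.2770e+02  8.8990e+01 -2.0550e+02  1.5000e-01  3.0000e-02] med 0.91 grip [556.  191.  152.8]
scene blue 1297 [525.66 127.43   0.7  -25.11   0.     0.  ] 0.92
   rel in blue frame [-0.   0.3 88.3] yaw rel 179.6
```

jog_arm([
  [[0,0,0],[4.8,0,1.6],1],
  [[0,0,0],[3.8,0,1.2],1],
  [[0,0,0],[2.9,0,0.9],1],
  [[0,0,0],[1.9,0,0.6],1],
  [[0,0,0],[0,0,0],1],
  [[0,0,0],[0,0,0],1],
])

```text
clock: 26.18
eef_pos: [550.1, 195.3, 112.2]
tool_rot: [3.141, 1.255, -0.443]
force: [-0.2, 0.6, -2.3]
width: 8.4
```

jog_arm([
  [[0,0,0],[1,0,0.3],1],
  [[0,0,0],[1,0,0.3],1],
  [[0,0,0],[0,0,0],1],
  [[0,0,0],[0,0,0],1],
])

```text
clock: 26.68
eef_pos: [550.0, 195.3, 110.0]
tool_rot: [3.141, 1.256, -0.443]
force: [0.7, 0.2, -2.6]
width: 8.4
```

```bash
python3 -c "
from chk import *
both((526.4,128.2,73,-205.2,0,0),('wrist','scene'))"
```

```text
{'clock': 26.675, 'qpos': [-0.944, 0.727, 0.615, 2.03, -0.464, 0.319, -2.08], 'eef_pos': [550.005, 195.267, 109.971], 'tool_rot': [3.141, 1.256, -0.443], 'force': [0.701, 0.182, -2.555], 'width': 8.389}
wrist 101572 yellow [ 5.2678e+02  1.2903e+02  7.1220e+01 -2.0533e+02 -1.5000e-01 -1.4000e-01] med 0.36 grip [556.8 192.1 135.4]
wrist blue 4533 [526.3  128.87   0.7  -25.08   0.     0.  ] 0.5
   rel in blue frame [ 0.4  0.4 70.5] yaw rel 179.74
scene 3947 yellow [ 5.2524e+02  1.2802e+02  7.2530e+01 -2.0541e+02 -1.8000e-01 -1.3000e-01] med 0.88 grip [555.3 191.  136.8]
scene blue 1140 [525.84 127.29   0.7  -25.31   0.     0.  ] 0.94
   rel in blue frame [-0.9  0.4 71.8] yaw rel 179.9
```

Aligned and level, with about 1 mm to go. I'll finish in 0.5 mm steps while watching the force.

jog_arm([
  [[0,0,0],[0.5,0,0.2],1],
  [[0,0,0],[0,0,0],1],
  [[0,0,0],[0.5,0,0.2],1],
  [[0,0,0],[0,0,0],1],
])

```text
clock: 27.38
eef_pos: [550.1, 195.4, 109.4]
tool_rot: [-3.14, 1.255, -0.441]
force: [-1.8, 0.5, 4.4]
width: 8.3
```

jog_arm([
  [[0,0,0],[0.5,0,0.1],1],
  [[0,0,0],[0,0,0],1],
  [[0,0,0],[0,0,0],1],
])

```text
clock: 27.75
eef_pos: [550.2, 195.5, 109.3]
tool_rot: [-3.139, 1.255, -0.439]
force: [-4.5, 2.0, 9.7]
width: 8.3
```

jog_arm([
  [[0,0,0],[-0.7,0,-0.2],1],
  [[0,0,0],[0,0,0],1],
  [[0,0,0],[0,0,0],0.6],
  [[0,0,0],[0,0,0],0.3],
  [[0,0,0],[0,0,0],0],
  [[0,0,0],[0,0,0],0],
  [[0,0,0],[0,0,0],0],
])

```text
clock: 28.62
eef_pos: [550.0, 195.2, 109.1]
tool_rot: [3.14, 1.256, -0.443]
force: [-0.5, 0.0, -0.6]
width: 42.7
```

```bash
python3 -c "
from chk import *
both((526.4,128.2,71,-205.2,0,0),('wrist','scene'))"
```

```text
{'clock': 28.625, 'qpos': [-0.943, 0.728, 0.614, 2.031, -0.465, 0.317, -2.079], 'eef_pos': [549.966, 195.243, 109.081], 'tool_rot': [3.14, 1.256, -0.443], 'force': [-0.51, 0.038, -0.618], 'width': 42.737}
wrist 101903 yellow [ 5.2695e+02  1.2903e+02  7.0790e+01 -2.0542e+02 -1.0000e-02  2.0000e-02] med 0.38 grip [557.  192.2 134.8]
wrist blue 6807 [549.54 117.81   0.7  -25.     0.     0.  ] 0.48
   rel in blue frame [-25.2   0.6  70.1] yaw rel 179.58
scene 3916 yellow [ 5.2575e+02  1.2799e+02  7.2350e+01 -2.0550e+02  0.0000e+00 -3.0000e-02] med 0.91 grip [555.9 191.2 136.3]
scene blue 1134 [525.71 127.39   0.7  -25.25   0.     0.  ] 0.89
   rel in blue frame [-0.2  0.6 71.6] yaw rel 179.76
```

Free and level (the odd wrist blue fit comes from the view being blocked; the scene view agrees). Now retreating along the tool axis.

jog_arm([
  [[0,0,0],[-12,0,0],0],
  [[0,0,0],[-25,0,0],0],
  [[0,0,0],[-40,0,0],0],
  [[0,0,0],[-45,0,0],0],
  [[0,0,0],[-45,0,0],0],
  [[0,0,0],[0,0,0],0],
  [[0,0,0],[0,0,0],0],
])

```text
clock: 29.7
eef_pos: [502.5, 217.7, 267.8]
tool_rot: [3.141, 1.256, -0.442]
force: [0.4, -0.7, 0.2]
width: 42.7
```

```bash
python3 -c "
from chk import *
both((526.4,128.2,71,-205.2,0,0))
i=cv2.imread('pics/l_scene.png')[130:430,190:590]; cv2.imwrite('pics/fin.png',cv2.resize(i,None,fx=2,fy=2))"
```

```text
{'clock': 29.7, 'qpos': [-1.281, 0.511, 0.959, 1.956, -0.277, 0.679, -2.245], 'eef_pos': [502.538, 217.694, 267.804], 'tool_rot': [3.141, 1.256, -0.442], 'force': [0.422, -0.736, 0.248], 'width': 42.679}
wrist 35255 yellow [ 5.2700e+02  1.2917e+02  7.0840e+01 -2.0538e+02 -6.0000e-02 -2.0000e-02] med 0.41 grip [557.  192.3 134.9]
wrist blue 2682 [528.57 128.42   0.7  -25.08   0.     0.  ] 0.5
   rel in blue frame [-1.7  0.  70.1] yaw rel 179.71
top 1643 yellow [ 5.2677e+02  1.2716e+02  7.1040e+01 -2.0525e+02  6.0000e-02 -3.7000e-01] med 0.77 grip [557.  190.4 135. ]
top blue 6 [466.59 155.57   0.7  -28.16   0.     0.  ] 0.05
   rel in blue frame [66.5  3.4 70.3] yaw rel 182.92
scene 4114 yellow [ 5.2578e+02  1.2761e+02  7.2470e+01 -2.0551e+02  1.8000e-01  2.1000e-01] med 0.93 grip [555.8 191.1 136.2]
scene blue 1131 [525.77 127.45   0.7  -25.32   0.     0.  ] 0.86
   rel in blue frame [-0.1  0.2 71.8] yaw rel 179.81
```

View pics/fin.png

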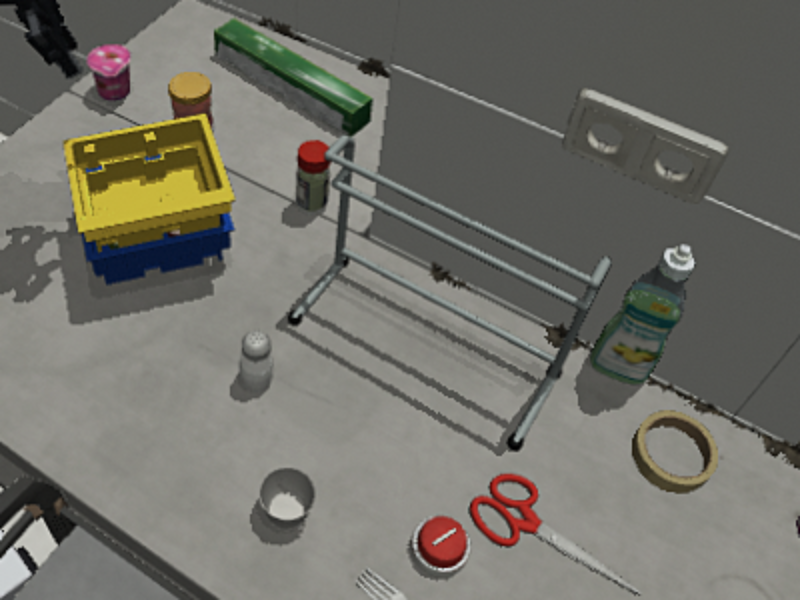

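The yellow tote sits level on the blue one, at about (150,175), with its lip towards the robot, opposite the blue lip. The shaker, cup, jars and timer are standing where they were, and the gripper is well clear. Handing in.

```bash
python3 -c "
from cell import *
print(finish_job())"
```

```text
the job is handed in; nothing more can be done
None
```

The green pot now stands upright in the blue tote beside the red one. The yellow tote is off its rail, turned so its lip is opposite the blue tote's, and resting level on the blue ledges. I let go, backed the arm well clear and handed the job in at about 30 s of the 58 s allowed.

**Last checks:**
- **Pots:** before the yellow tote went on, both lids measured 39 mm above the blue underside, with green at about (-47, 1) and red at about (35, -5) in its frame. I could not see the pots again once they were covered.
- **Yellow tote:** it sits 70–72 mm above the blue underside (70 expected) and within about 2 mm of centre. It is turned 179.7–179.8° and tilted less than 0.4°. The peak measured force while setting it down was about 11 N.
- **Everything else:** the final picture shows the shaker, cup, jars, timer and stand standing where they were.

**What went wrong or disagreed:**
- **TCP offset:** the reported TCP was about 36 mm ahead of the real fingers. My first grasp closed in the air above the pot's lid without moving it; I corrected for the offset after that.
- **Wrist limits:** the straight approach to the yellow tote put two wrist joints at their range limits (readings of -1.10 and 0.23 rad), so I rolled the tool 18°. The run fails if a joint passes its range; the readings did not show that.
- **First tote grip:** the first grip on the yellow tote caught one of its ledges with about 13 N. I reopened and shifted 16 mm; the tote had not moved.
- **Blue tote fits:** after release, one wrist-camera fit of the blue tote and the last top-camera fit were off because the view was blocked. I relied on the scene camera and the later wrist view.

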